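# Bring the specimen scale down to its mark

## Robot

A 6-joint arm with a two-finger parallel gripper is mounted at the origin on the work surface. World frame = base frame: x ahead of the robot, y to its left, z up, the work surface at z = 0. Lengths are in mm, angles in rad, forces in N, time in s.
With the tool pointing down it reaches from about 325 to 1000 mm from the base axis. Payload 5.1 kg.
Tool frame: the origin (TCP) lies at the centre of the arm's flange, where the gripper is bolted on; the fingertips stand 173 mm ahead of it and the grasp point (between the pads) lies 155 mm ahead of it (env.grip_point_offset is the distance from the TCP to the grasp point, in mm); z points along the fingers, y is the direction in which the jaws open and shut (so a half turn about z gives the same grasp; the last joint's range is limited). The gripper opens to 85 mm and grips with 20 to 120 N. Pads are 22 mm wide; open, the fingers measure 114 mm over their backs; the gripper's body (76 mm by 85 mm) begins 54 mm behind the grasp point. The pads swing forward as they close: fully open they stand 13 mm farther back than shut.
Start: joints at [1.254, 0.124, 1.65, -0, 1.367, -0.083], TCP at [150.612, 632.299, 404.722] pointing down, gripper open.
Joint ranges: [-2.61, 2.61], [-1.02, 2.33], [0.03, 2.71], [-1.35, 4.49], [0.32, 2.68], [-2.91, 2.91]. Speed limits (rad/s): [2.57, 2.57, 3.14, 3.14, 3.14, 3.14].

## Interface

Orientations are given as a unit quaternion [x, y, z, w].
In Python, from plant import telemetry, vision, order, env gives the robot as it stands. The module is installed in compiled form; this text tells all that it offers.
- The arm moves only by the shell command python3 -m handwheel 'ROWS' [FORCE]. ROWS is text: rows parted by semicolons, each of 5 numbers parted by spaces: the closure in counts, from 0 (fully open) to 255 (shut), then the shift along the tool's x, y, z in mm, then the turn about the tool's z in rad. A call has exactly 10 rows; each row is the pose to reach, as a shift and turn from the pose measured when the call began, along the tool's axes at that moment; what a row does not reach only later rows make up. A row lasts 1/12 s, in which the tool goes at most 41.7 mm and 7.16 degrees, less where a joint would pass 70% of its speed; a pose out of reach is approached as far as the arm can. A call with a gripper value outside its range is refused whole. The fingers move at their own pace and stop on an object; FORCE is the grip in N (left out, the last holds). Time passes only in rows, so rows that repeat a pose let the fingers close, or fill a call up. It gives the time, the measured TCP pose, the force and the opening at its end, in the units of the state.
- telemetry.get_state(): the state, without advancing time (a new reading comes with each control period).
- vision.grab_frame(name): name is "side" or "top"; returns (picture, depth): 400x640x3 uint8, red, green, blue; 400x640 float32, mm along the optical axis (not along the pixel's ray), 0 where there is no reading.
- vision.calibration(name): a dict with "fx", "fy", "cx", "cy" (pixels), "k1" (the pictures are not rectified: a ray, as slopes to the right and down, at radius r is drawn at 1 + k1 r^2 times it, then the intrinsics apply), "camera_from_world" (4x4, takes a point from world to camera coordinates). Camera axes: x right, y down, z forward; pixel columns grow to the right and rows downward; lengths in mm; the calibration is good to about 2 mm. A picture is of the moment at which its call begins. calibration takes no time and is no camera call.
- order.sign_off(): hands the job in, once; it reports no verdict.
The state is a dict: "clock": time; "q": joint angles; "qvel": joint speeds; "tau": joint torques, N m; "tcp_pos": TCP position; "orientation": TCP orientation; "force": force on the tool from outside, world axes, zero at the start; "wrist_torque": the same for the moment, N m; "finger_gap": opening from 0.0 (shut) to 1.0 (fully open).
Only numpy, scipy, OpenCV 4.12 (cv2) and the standard library are available. Lean on these libraries where they do the work, as an engineer would, in place of code of your own. Each camera call takes 0.05 s, during which the arm holds its last target.

## Task

Lift the lid off the narrow blue case by its knob and lay it flat on the bench, knob up. Lay the sandstone bar from the case gently, crosswise, on the floor of the scale pan between its tall sides: the case lets you grip it only by its ends and the pan only by its long faces, so put it down on the bench on the way and take it again the other way. Then stand brass weights in the pan gently, one at a time, letting it settle each time, until the red pointer has sunk to within the height of the green band; leave the other weights on their tray and do not disturb the jar, dish or scissors.

Things in the scene. Friction and masses are not known exactly. Their poses are not given: they have to be found in the camera images.
- case: narrow blue specimen case fixed on the bench, 40 x 140 x 42 mm (x, y, z) outside, walls and floor 4 mm; origin: centre of its underside. The bar lies in it along y, near the middle. Only 3 mm is free beside the bar's long faces, and the walls stand 12 mm above it; 33 mm or more is free beyond each of its ends.
- lid_knob (a point): grip point on the axis of the black knob of the loose grey lid, z up. Knob 28 mm wide, from 10 mm above to 8 mm below this point. Lid plate 50 x 150 x 5 mm (x, y, z), upper face 22 mm below this point; a step 24 x 122 mm, 4 mm deep under it sits in the mouth of the case. Flat on the bench, this point is 31 mm above the bench. About 0.1 kg. Starts on the case.
- bar_center (a point): sawn red sandstone bar, 26 x 60 x 26 mm (x, y, z; y is its long axis), about 105 g; this point is its centre, 13 mm above its underside. It starts in the case, under the lid.
- tray: flat black tray fixed on the bench, 124 x 124 mm, 6 mm high, origin at the centre of its underside; four brass weights stand on it, 62 mm apart in a square.
- weight1_center (a point): brass cylinder weight, 24 mm diameter, 30 mm tall, 105 g, standing on the black tray; this point is its centre, 15 mm above its underside. All four are alike.
- weight2_center (a point): brass cylinder weight, 24 mm diameter, 30 mm tall, 105 g, standing on the black tray; this point is its centre, 15 mm above its underside. All four are alike.
- weight3_center (a point): brass cylinder weight, 24 mm diameter, 30 mm tall, 105 g, standing on the black tray; this point is its centre, 15 mm above its underside. All four are alike.
- weight4_center (a point): brass cylinder weight, 24 mm diameter, 30 mm tall, 105 g, standing on the black tray; this point is its centre, 15 mm above its underside. All four are alike.
- pan_floor (a point): centre of the top face of the floor of the aluminium scale pan; moves with it (110 mm above the bench when empty), z up. Inside 220 mm along its x, 70 mm along y. The long sides (y = -35, +35 mm) stand 50 mm above the floor, the end lips 10 mm. The bar lies with its long axis along the pan's y, 5 mm play each end, say at x = -75 mm; weights stand say at x = -20, 30, 80 mm.
- pan (a joint): how far the pan has sunk (m): 0 empty, growing downwards, stop at 0.072. It is sprung and damped: the bar sinks it by 11 to 17 mm, each weight by 14 mm, and it settles within about half a second.
- pointer (a point): midway between the tips of the red two-pronged pointer at the pan's +x end, 5 mm below the pan floor; it sinks with the pan, a prong on each side of the steel post.
- band_mid (a point): middle of the green collar, 22 mm diameter, 20 mm high, fixed on a steel post 120 mm tall at the scale's +x end. Its height differs each time; the green reaches 10 mm above and below this point. The pointer is at the mark when its height lies within the green; with the bar in the pan, one or two weights are needed.
- jar: amber sample jar with a white cap, 56 mm diameter, 75 mm tall, origin at the centre of its underside; a bystander.
- dish: covered clear dish, 94 mm diameter, 16 mm high, origin at the centre of its underside; a bystander.
- scissors: scissors with orange handles, about 170 mm long, 12 mm high, lying along their x, origin near the pivot; a bystander.

How it is judged:
By the outcome, as a careful person would: the job done as asked, in the order asked, and still so for the second after the job is handed in, with the robot touching nothing.
It also fails if it takes over 70 s, if anything falls off the work surface, if the arm or the gripper's body presses on something with over 40 N, if the wrist force passes 120 N, or if a joint passes its speed limit or range.

## Working session

There is one attempt and no reset: what is moved stays moved. The work goes in short steps, Python scripts to look and compute and a shell command to move; the robot and the scene stay as the last step left them, time stands still between calls to the robot, and variables do not carry over. Pictures are saved under pics/ and viewed, and the job is handed in when it is done.

```bash
mkdir -p pics; ls; cat > h.py <<'E'
import numpy as np, cv2
from plant import telemetry, vision, order, env
def cal(n):
    c=vision.calibration(n); return c, np.array(c["camera_from_world"])
def grab(n,name=None):
    p,d=vision.grab_frame(n)
    p=np.array(p);d=np.array(d)
    np.savez(f'last_{n}.npz',p=p,d=d)
    if name: cv2.imwrite(f'pics/{name}.png',p[...,::-1])
    return p,d
def ray(n,u,v):
    c,T=cal(n)
    x=(u-c['cx'])/c['fx'];y=(v-c['cy'])/c['fy']
    r0=np.hypot(x,y);r=r0
    for _ in range(30): r=r0/(1+c['k1']*r*r)
    s=r/r0 if r0>0 else 1
    R=T[:3,:3];t=T[:3,3]
    return -R.T@t, R.T@np.array([x*s,y*s,1])   # scale= depth
def onz(n,u,v,z):
    o,d=ray(n,u,v); return o+d*(z-o[2])/d[2]
def dep(n,u,v,Z):
    o,d=ray(n,u,v); return o+d*Z
def proj(n,P):
    c,T=cal(n); q=T[:3,:3]@np.asarray(P,float)+T[:3,3]
    a=q[:2]/q[2]; f=1+c['k1']*(a@a)
    return np.array([c['fx']*a[0]*f+c['cx'],c['fy']*a[1]*f+c['cy']])
def cloud(n,d):
    c,T=cal(n); v,u=np.mgrid[0:400,0:640]
    x=(u-c['cx'])/c['fx'];y=(v-c['cy'])/c['fy'];r0=np.hypot(x,y);r=r0.copy()
    for _ in range(30): r=r0/(1+c['k1']*r*r)
    s=np.where(r0>0,r/np.maximum(r0,1e-9),1)
    q=np.stack([x*s*d,y*s*d,d],-1)-T[:3,3]
    return q@T[:3,:3]
E
python3 - <<'E'
from h import *
for n in('side','top'):
    c,T=cal(n);print(n,c['fx'],c['fy'],c['cx'],c['cy'],c['k1'],np.round(T,3).tolist()); o,d=ray(n,320,200);print(o,d)
    grab(n,n+'0')
print(telemetry.get_state())
print(env.grip_point_offset)
E
```

```text
pics
side 445.2771468134452 445.2771468134452 316.9752548375181 198.2169744816118 -0.026322177412387886 [[-0.966, -0.259, 0.008, 540.619], [-0.202, 0.732, -0.65, 177.516], [0.163, -0.63, -0.76, 1156.732], [0.0, 0.0, 0.0, 1.0]]
[369.64437536 738.42370746 989.90104102] [ 0.15542039 -0.62850787 -0.76215782]
top 488.0129783775749 488.0129783775749 324.0222461046862 205.77662158045086 -0.15033108914121307 [[-0.027, -1.0, 0.013, -18.031], [-0.981, 0.025, -0.191, 540.229], [0.191, -0.018, -0.982, 1352.352], [0.0, 0.0, 0.0, 1.0]]
[ 271.8403709    -7.1417021  1430.76211727] [ 0.20245821 -0.00989086 -0.97934718]
{'clock': 0.1, 'q': array([ 1.25439884e+00,  1.24461767e-01,  1.65154189e+00, -2.08408314e-05,
        1.36747798e+00, -8.25958236e-02]), 'qvel': array([ 0.0012674 , -0.00286545, -0.00281943, -0.00116955, -0.00106098,
       -0.00020278]), 'tau': array([ 8.69636588e-04, -4.24929786e+01, -3.66654146e+01, -1.74729735e-04,
        4.05341940e-03,  1.81900276e-06]), 'tcp_pos': array([150.54907366, 632.0981302 , 403.55882973]), 'orientation': array([ 1.16632607e-01,  9.93174679e-01, -9.27782213e-04, -1.77174377e-04]), 'force': array([-0.58885023, -0.13817656,  0.18562592]), 'wrist_torque': array([-0.03845719,  0.02784494, -0.03052559]), 'finger_gap': 0.9978480721559632}
154.70000000000002
```

View pics/side0.png

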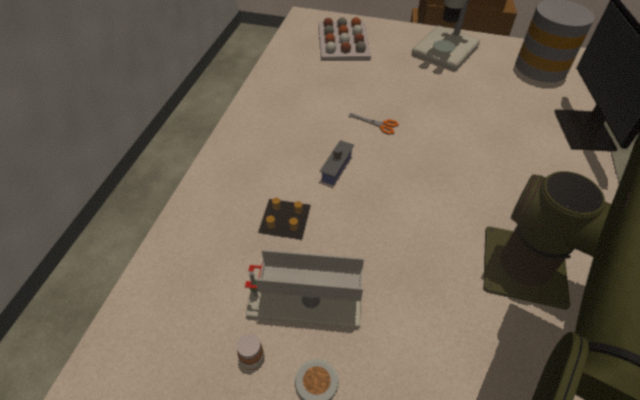

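View pics/top0.png

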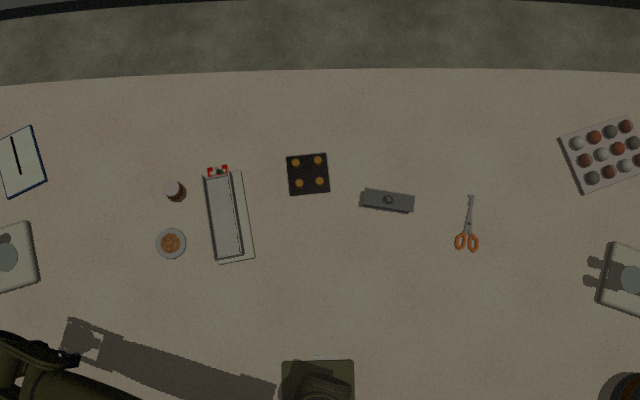

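The side view shows the lid and case at (338,160), tray (285,219), pan (310,285) and red prongs (254,276). In the top view the lid is at (387,200), tray (308,174), pan (226,215) and prongs (217,171). Jar and dish are to the left, scissors to the right. Next I'll enlarge the crops.

```bash
python3 - <<'E'
from h import *
t=np.load('last_top.npz');s=np.load('last_side.npz')
def save(p,x0,y0,x1,y1,k,name):
    c=p[y0:y1,x0:x1,::-1].astype(float)*1.6
    cv2.imwrite(f'pics/{name}.png',cv2.resize(np.clip(c,0,255).astype(np.uint8),None,fx=k,fy=k,interpolation=cv2.INTER_CUBIC))
save(t['p'],150,140,490,275,2.3,'topc0')
save(s['p'],230,100,410,340,2.4,'sidec0')
for n,z in(('top',t),('side',s)):
    d=z['d']; print(n,(d==0).mean())
    C=cloud(n,d)
    for (u,v) in ([(340,220),(387,200),(370,205),(308,174),(297,162),(225,230)] if n=='top' else [(338,154),(335,168),(285,220),(310,310),(250,350)]):
        print(u,v,np.round(C[v,u],1))
E
```

```text
top 0.0040625
340 220 [505.3 -79.4   1. ]
387 200 [ 553.3 -216.    46.1]
370 205 [ 539.4 -165.5   47.7]
308 174 [647.3  12.6   6. ]
297 162 [676.2  43.9  38.5]
225 230 [467.2 241.8 111.8]
side 0.0039296875
338 154 [ 550.9 -205.9   72. ]
335 168 [ 550.8 -171.4   46.8]
285 220 [645.   25.9   8.9]
310 310 [503.5 274.1  18.8]
250 350 [592.4 422.3  75.5]
```

View pics/topc0.png

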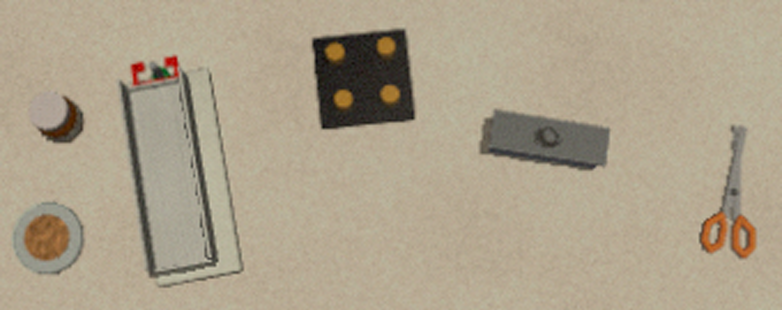

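View pics/sidec0.png

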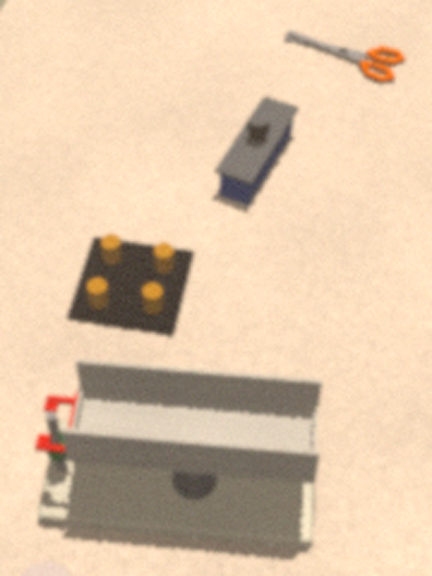

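The crops show the details I need: weights as four orange discs, the knob on the lid at about (388,199) in top, and both red prongs plus the green collar by the post. Measuring from masks and depth, with rays as a cross-check.

```bash
cat > meas.py <<'E'
from h import *
def rect(P):
    (c,(w,h),a)=cv2.minAreaRect(P[:,:2].astype(np.float32)); 
    b=cv2.boxPoints(((c),(w,h),a)); e=b[1]-b[0];f=b[2]-b[1]
    if np.hypot(*f)>np.hypot(*e): e,f=f,e
    yaw=np.arctan2(e[1],e[0]); yaw=(yaw+np.pi/2)%np.pi-np.pi/2
    return np.round(c,1),np.round(sorted((w,h)),1),'longdir deg',round(np.degrees(yaw),1)
if __name__=='__main__':
  for n in('top','side'):
    z=np.load(f'last_{n}.npz');p=z['p'];d=z['d'];C=cloud(n,d);hsv=cv2.cvtColor(p,cv2.COLOR_RGB2HSV)
    X,Y,Z=C[...,0],C[...,1],C[...,2]
    near=lambda x,y,r:(np.hypot(X-x,Y-y)<r)&(d>0)
    b=C[near(650,-400,30)|near(430,-50,40)]; print(n,'bench z',np.median(b[:,2]),b[:,2].std())
    m=near(552,-206,100)&(Z>38)&(Z<54); print('lid plate',m.sum(),rect(C[m]),np.median(C[m][:,2]))
    m=near(552,-206,50)&(Z>60); print('knob',m.sum(),rect(C[m]),np.percentile(C[m][:,2],[50,90]),C[m].mean(0))
    m=((hsv[...,0]>8)&(hsv[...,0]<28)&(hsv[...,1]>150)&near(647,12,85)).astype(np.uint8)
    k,l,st,ce=cv2.connectedComponentsWithStats(m)
    for i in range(1,k):
        if st[i,4]<10: continue
        q=C[l==i]; top=q[q[:,2]>np.percentile(q[:,2],90)-6]
        print('w',st[i],ce[i],'ray',np.round(onz(n,*ce[i],36),1),'cloud top',rect(top),top[:,2].max().round(1),np.median(top[:,2]).round(1))
    m=near(647,12,120)&(p.max(-1)<50)&(Z<20); print('tray',rect(C[m]),np.median(C[m][:,2]))
    reg=(X>380)&(X<680)&(Y>150)&(Y<340)
    m=reg&(Z>150)&(Z<170); print('wall tops',m.sum(),rect(C[m]),np.median(C[m][:,2]))
    m=reg&(Z>104)&(Z<118); print('floor',m.sum(),rect(C[m]),np.median(C[m][:,2]))
    h=hsv
    red=((h[...,0]<8)|(h[...,0]>172))&(h[...,1]>170)&(p[...,0]>70)&near(600,240,90)
    print('red',red.sum(),np.round(C[red].mean(0),1),np.median(C[red][:,2]), rect(C[red]))
    gr=(h[...,0]>38)&(h[...,0]<85)&(h[...,1]>90)&near(600,240,100)
    vv,uu=np.nonzero(gr); print('green',gr.sum(),list(zip(uu,vv))[:60]); print(np.round(C[gr].mean(0),1),np.percentile(C[gr][:,2],[5,50,95]))
E
python3 meas.py
```

```text
top bench z 0.07635045118232889 3.0785899654127697
lid plate 860 (array([ 555.9, -220.1]), array([ 51.9, 151.4]), 'longdir deg', np.float32(79.7)) 47.17392995383139
knob 12 (array([ 547.3, -212.5]), array([ 8. , 23.8]), 'longdir deg', np.float32(52.6)) [70.51443785 82.00757784] [ 547.74665928 -211.82347294   72.13827302]
w [314 156   8   9  57] [317.38596491 159.80701754] ray [682.2 -16.6  36. ] cloud top (array([683.7, -16.9]), array([20.8, 21.7]), 'longdir deg', np.float32(0.1)) 42.3 36.8
w [291 158   9  10  67] [295.11940299 162.43283582] ray [675.8  49.6  36. ] cloud top (array([678.9,  48.3]), array([21. , 22.1]), 'longdir deg', np.float32(-3.5)) 42.7 35.9
w [315 177   9   9  57] [318.89473684 180.66666667] ray [618.3 -19.5  36. ] cloud top (array([619.5, -21.3]), array([20.8, 21.7]), 'longdir deg', np.float32(3.5)) 39.7 34.7
w [295 179   9  10  64] [298.65625 182.96875] ray [612.8  40.2  36. ] cloud top (array([616. ,  39.9]), array([19.8, 21.4]), 'longdir deg', np.float32(24.6)) 41.1 36.2
tray (array([648. ,  14.2]), array([121.8, 122.5]), 'longdir deg', np.float32(4.3)) 5.914
[... 1698 characters left out ...]
p (array([616.8,  43.7]), array([21.5, 25.3]), 'longdir deg', np.float32(-51.6)) 39.6 35.4
tray (array([648.6,  19.2]), array([115.1, 117.9]), 'longdir deg', np.float32(-85.1)) 6.060283793233774
wall tops 855 (array([509.1, 248.2]), array([ 83., 226.]), 'longdir deg', np.float32(9.6)) 158.0925785372697
floor 2097 (array([524.7, 253.2]), array([ 79.3, 257.4]), 'longdir deg', np.float32(9.6)) 110.50393847419758
red 67 [640.9 274.4 106.5] 107.29387563180855 (array([638.9, 270.5]), array([24.3, 58.1]), 'longdir deg', np.float32(-80.0))
green 3 [(np.int64(252), np.int64(290)), (np.int64(253), np.int64(290)), (np.int64(255), np.int64(290))]
[638.7 280.7  61.7] [60.86586094 61.63124889 62.59583403]
```

```bash
cat >> h.py <<'E'
def tri(a,b):
    o1,d1=ray('top',*a);o2,d2=ray('side',*b)
    M=np.stack([d1,-d2],1); s=np.linalg.lstsq(M,o2-o1,rcond=None)[0]
    p1=o1+d1*s[0];p2=o2+d2*s[1]; return np.round((p1+p2)/2,1),round(np.linalg.norm(p1-p2),1)
def plan(x,y,zg,yawdeg=None,off=154.7):
    """grasp point target world -> tool-frame row; yaw of tool y axis (deg, mod 180)"""
    from scipy.spatial.transform import Rotation as Ro
    s=telemetry.get_state();R=Ro.from_quat(s['orientation']).as_matrix()
    d=np.array([x,y,zg+off])-s['tcp_pos']; r=R.T@d
    cy=np.degrees(np.arctan2(R[1,1],R[0,1])); t=0
    if yawdeg is not None: t=-(((yawdeg-cy)+90)%180-90)
    print('row',np.round(r,1),'turn',round(np.radians(t),3),'n rows>=',round(np.linalg.norm(r)/41.7,1),abs(t)/7.16,'| yaw now',cy.round(1),'grasp now',np.round(s['tcp_pos']-[0,0,off],1),'q6',s['q'][5].round(2),'gap',round(85*s['finger_gap'],1),'F',np.round(s['force'],1),'t',s['clock'])
E
python3 - <<'E'
from h import *
z={n:np.load(f'last_{n}.npz') for n in('top','side')}
ce={}
for n,b in(('top',(378,190,398,208)),('side',(327,145,348,166))):
    p=z[n]['p'][b[1]:b[3],b[0]:b[2]]; g=p.max(-1); print(n);print(g)
print(tri((388.3,199.1),(337.5,154.6)))
plan(556,-218,150,79.7)
E
```

```text
top
[[ 73  73  80  85  91  90  89  96  99 110 114 116 118 116 113 114 110 116
  114 112]
 [ 63  66  64  65  68  67  67  71  76  79  92  91  95 102 100 107 113 112
  113 114]
 [ 66  65  63  63  64  63  64  66  65  63  66  68  70  75  77  84  92  90
   88 102]
 [ 64  65  66  65  63  61  66  60  65  66  64  67  67  65  63  61  69  66
   68  76]
 [ 65  66  64  63  65  65  60  65  66  64  63  66  66  64  66  64  64  64
   64  67]
 [ 65  63  63  66  64  65  58  62  58  50  52  49  58  65  63  64  63  64
   62  67]
 [ 63  64  68  66  63  58  45  46  46  52  60  49  47  58  62  61  63  62
   67  64]
 [ 64  66  65  64  53  48  40  37  49  64  64  60  52  45  64  65  66  62
   65  67]
 [ 66  67  63  64  52  43  38  40  51  63  65  65  62  49  46  60  68  65
   63  65]
 [ 66  63  63  64  55  42  40  35  50  61  67  69  67  51  42  59  66  66
   66  66]
 [ 66  65  63  67  54  40  41  38  41  58  67  65  65  54  53  60  59  65
   64  64]
 [ 66  65  63  63  51  56  50  40  36  44  54  58  55  42  53  53  59  67
   63  67]
 [ 64  65  63  66  61  54  57  50  38  37  32  41  36  39  41  55  65  66
  
[... 1821 characters left out ...]
 67  71  79  84  81  79  68
   55  51  50]
 [ 89  84  83  84  79  84  82  80  74  73  74  76  80  80  82  85  75  61
   50  52  56]
 [ 83  84  83  81  84  85  84  83  80  80  82  83  83  84  85  78  67  56
   46  54  64]
 [ 84  80  82  85  84  84  83  83  82  87  84  84  84  85  82  72  60  56
   52  59  82]
 [ 84  86  84  86  84  84  85  86  84  81  86  84  84  82  80  65  56  55
   58  79 108]
 [ 85  86  82  84  84  82  85  80  84  81  84  85  82  79  70  55  53  58
   71 102 133]]
(array([ 554.2, -218.3,   57. ]), np.float64(1.1))
row [-591.4 -732.9  100.2] turn -0.054 n rows>= 22.7 0.43234626094319345 | yaw now 76.6 grasp now [150.5 632.1 248.9] q6 -0.08 gap 84.8 F [-0.6 -0.1  0.2] t 0.1
```

```bash
python3 - <<'E'
from h import *
print(onz('top',388.4,198.9,79), onz('side',337.5,152.6,79))
E
```

```text
[ 549.69872452 -215.20289998   79.        ] [ 552.35644832 -204.14714241   79.        ]
```

```bash
python3 -m handwheel '0 -590 -730 20 -0.05;0 -590 -730 20 -0.05;0 -590 -730 20 -0.05;0 -590 -730 20 -0.05;0 -590 -730 20 -0.05;0 -590 -730 20 -0.05;0 -590 -730 20 -0.05;0 -590 -730 20 -0.05;0 -590 -730 20 -0.05;0 -590 -730 20 -0.05' 40; python3 -c "
from h import *
plan(552,-214,160,79.7)"
```

```text
clock: 0.93
tcp_pos: [330.2, 254.5, 395.5]
orientation: [0.091, 0.996, -0.001, -0.0]
force: [1.1, -0.1, 0.0]
finger_gap: 0.998
row [-303.4 -420.2   81.6] turn -0.003 n rows>= 12.6 0.026229445377518312 | yaw now 79.5 grasp now [330.2 254.5 240.8] q6 -0.86 gap 84.8 F [ 1.1 -0.1  0. ] t 0.9333
```

```bash
python3 -m handwheel '0 -303 -420 60 0;0 -303 -420 60 0;0 -303 -420 60 0;0 -303 -420 60 0;0 -303 -420 60 0;0 -303 -420 60 0;0 -303 -420 60 0;0 -303 -420 60 0;0 -303 -420 60 0;0 -303 -420 60 0' ; python3 -c "
from h import *
plan(552,-214,140,79.7)"
```

```text
clock: 1.77
tcp_pos: [506.8, -120.2, 347.7]
orientation: [0.092, 0.996, -0.001, -0.0]
force: [1.6, 0.8, 0.3]
finger_gap: 1.001
row [-61.6 -83.8  53.1] turn -0.004 n rows>= 2.8 0.03199960007677424 | yaw now 79.5 grasp now [ 506.8 -120.2  193. ] q6 -1.72 gap 85.1 F [1.6 0.8 0.3] t 1.7667
```

```bash
python3 -m handwheel '0 -61.6 -84 0 0;0 -61.6 -84 20 0;0 -61.6 -84 60 0;0 -61.6 -84 83 0;0 -61.6 -84 83 0;0 -61.6 -84 83 0;0 -61.6 -84 83 0;0 -61.6 -84 83 0;0 -61.6 -84 83 0;0 -61.6 -84 83 0' ; python3 -c "
from h import *
plan(552,-214,69,79.7)
grab('side','s1');grab('top','t1')
for n,x in(('s1',(280,80,400,200)),('t1',(330,130,450,250))):
    p=cv2.imread('pics/%s.png'%n)[x[1]:x[3],x[0]:x[2]].astype(float)*1.6
    cv2.imwrite('pics/%sc.png'%n,cv2.resize(np.clip(p,0,255).astype(np.uint8),None,fx=4.5,fy=4.5,interpolation=cv2.INTER_CUBIC))
"
```

```text
clock: 2.6
tcp_pos: [552.5, -213.8, 267.2]
orientation: [0.091, 0.996, -0.001, 0.001]
force: [1.0, -0.4, -0.6]
finger_gap: 0.998
row [ 0.6 -0.1 43.5] turn -0.003 n rows>= 1.0 0.024767805699293467 | yaw now 79.5 grasp now [ 552.5 -213.8  112.5] q6 -1.85 gap 84.8 F [ 1.  -0.4 -0.6] t 2.6
```

View pics/s1c.png

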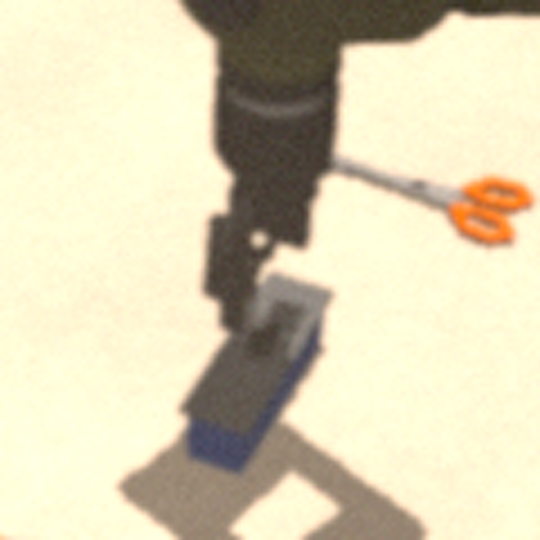

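View pics/t1c.png

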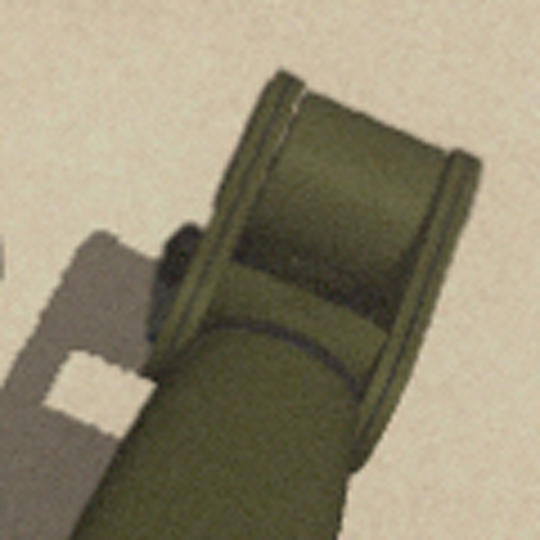

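The side crop shows the near finger reaching down left of the knob, ending at crop (235,330), with the knob at about crop (270,335). The top view is hidden by the forearm. I'll check the camera bias against the known finger positions.

```bash
python3 - <<'E'
from h import *
s=telemetry.get_state(); g=s['tcp_pos']
for sgn in(1,-1):
  for a in (42,57):
    P=g+np.array([.18*a*sgn,.983*a*sgn,-160]); q=proj('side',P); print(sgn,a,np.round(P,1),q,(q-[280,80])*4.5)
print(proj('side',[552,-214,79]))
z=np.load('last_side.npz');C=cloud('side',z['d'])
for v in range(138,156,2): print(v,[tuple(np.round(C[v,u]).astype(int)) for u in (326,329,332,335)])
E
```

```text
1 42 [ 559.8 -172.6  106.3] [332.85855715 152.51911884] [237.86350719 326.33603476]
1 57 [ 562.5 -157.9  106.3] [330.7116866 155.8009648] [228.20258968 341.10434161]
-1 42 [ 544.7 -255.2  106.3] [344.34613422 134.95995357] [289.55760401 247.31979105]
-1 57 [ 542.  -269.9  106.3] [346.30664721 131.96349215] [298.37991246 233.83571469]
[338.37974534 150.40701124]
138 [(np.int64(574), np.int64(-142), np.int64(185)), (np.int64(566), np.int64(-141), np.int64(187)), (np.int64(558), np.int64(-144), np.int64(186)), (np.int64(554), np.int64(-163), np.int64(171))]
140 [(np.int64(574), np.int64(-142), np.int64(178)), (np.int64(565), np.int64(-141), np.int64(180)), (np.int64(557), np.int64(-142), np.int64(181)), (np.int64(554), np.int64(-164), np.int64(163))]
142 [(np.int64(574), np.int64(-142), np.int64(170)), (np.int64(568), np.int64(-154), np.int64(161)), (np.int64(556), np.int64(-139), np.int64(177)), (np.int64(552), np.int64(-159), np.int64(161))]
144 [(np.int64(573), np.int64(-141), np.int64(164)), (np.int64(566), np.int64(-144), np.int64(163)), (np.int64(557), np.int64(-140), np.int64(169
[... 329 characters left out ...]
8), np.int64(135)), (np.int64(555), np.int64(-138), np.int64(156)), (np.int64(552), np.int64(-164), np.int64(133))]
150 [(np.int64(607), np.int64(-288), np.int64(0)), (np.int64(568), np.int64(-159), np.int64(126)), (np.int64(559), np.int64(-157), np.int64(131)), (np.int64(552), np.int64(-163), np.int64(127))]
152 [(np.int64(605), np.int64(-280), np.int64(-2)), (np.int64(567), np.int64(-156), np.int64(122)), (np.int64(559), np.int64(-156), np.int64(124)), (np.int64(552), np.int64(-167), np.int64(116))]
154 [(np.int64(602), np.int64(-271), np.int64(-1)), (np.int64(594), np.int64(-277), np.int64(-5)), (np.int64(559), np.int64(-157), np.int64(115)), (np.int64(560), np.int64(-206), np.int64(69))]
```

```bash
python3 -m handwheel '0 -2 0 20 0;0 -2 0 40 0;0 -2 0 43 0;0 -2 0 43 0;255 -2 0 43 0;255 -2 0 43 0;255 -2 0 43 0;255 -2 0 43 0;255 -2 0 43 0;255 -2 0 43 0' 40; python3 -c "
from h import *
plan(552,-214,69,79.7)"
```

```text
clock: 3.53
tcp_pos: [554.6, -214.7, 224.6]
orientation: [0.091, 0.996, -0.002, 0.002]
force: [-0.9, -0.6, 3.8]
finger_gap: 0.314
row [2.7 0.2 0.9] turn -0.003 n rows>= 0.1 0.026594833985906178 | yaw now 79.5 grasp now [ 554.6 -214.7   69.9] q6 -1.85 gap 26.7 F [-0.9 -0.6  3.8] t 3.5333
```

```bash
python3 -m handwheel '255 0 0 -10 0;255 0 0 -25 0;255 0 0 -40 0;255 0 0 -55 0;255 0 0 -70 0;255 0 0 -70 0;255 0 0 -70 0;255 0 0 -70 0;255 0 0 -70 0;255 0 0 -70 0' 40; python3 -c "
from h import *
print(onz('side',350,115,6),onz('side',398,124,6),onz('side',383,134,6))
plan(430,-190,34,79.7)
grab('side','s2')
p=cv2.imread('pics/s2.png')[60:220,250:430].astype(float)*1.6
cv2.imwrite('pics/s2c.png',cv2.resize(np.clip(p,0,255).astype(np.uint8),None,fx=3.5,fy=3.5,interpolation=cv2.INTER_CUBIC))
"
```

```text
clock: 4.37
tcp_pos: [554.0, -214.2, 293.1]
orientation: [0.091, 0.996, -0.001, 0.0]
force: [-0.7, 0.2, -0.9]
finger_gap: 0.309
[ 568.4975712 -474.836799     6.       ] [ 400.58914092 -471.97919247    6.        ] [ 441.50564316 -407.33825175    6.        ]
row [126.5   1.5 104.3] turn -0.003 n rows>= 3.9 0.026460445735679308 | yaw now 79.5 grasp now [ 554.  -214.2  138.4] q6 -1.85 gap 26.3 F [-0.7  0.2 -0.9] t 4.3667
```

View pics/s2c.png

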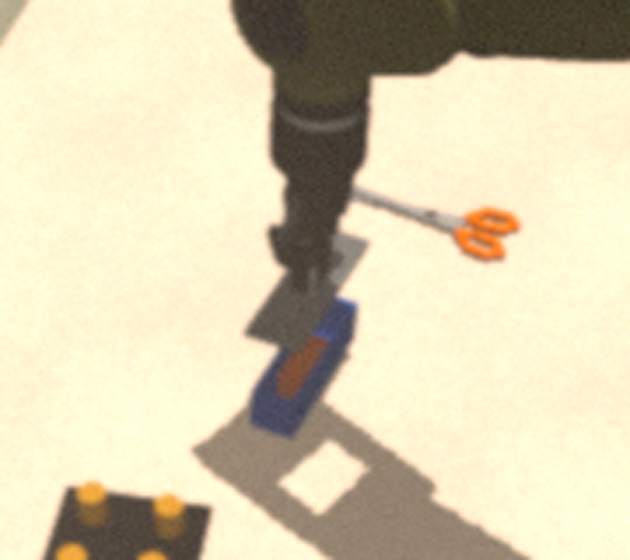

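```bash
python3 -m handwheel '255 41 1 0 0;255 82 1 0 0;255 115 1 10 0;255 126 1 40 0;255 126 1 70 0;255 126 1 90 0;255 126 1 99 0;255 126 1 103 0;255 126 1 105 0;255 126 1 105 0' 40; python3 -c "
from h import *
plan(430,-190,31,79.7)"
```

```text
clock: 5.25
tcp_pos: [431.1, -191.0, 188.8]
orientation: [0.091, 0.996, -0.002, 0.001]
force: [-0.7, 0.3, -0.3]
finger_gap: 0.306
row [1.3 0.7 3.1] turn -0.003 n rows>= 0.1 0.02638412385850554 | yaw now 79.5 grasp now [ 431.1 -191.    34.1] q6 -1.92 gap 26.0 F [-0.7  0.3 -0.3] t 5.25
```

```bash
python3 -m handwheel '255 0 0 1.5 0;255 0 0 2.5 0;255 0 0 3 0;255 0 0 3 0;0 0 0 3 0;0 0 0 3 0;0 0 0 3 0;0 0 0 3 0;0 0 0 -20 0;0 0 0 -50 0' 40; python3 -c "
from h import *
plan(556,-216,100,79.7)"
```

```text
clock: 6.08
tcp_pos: [429.6, -190.0, 236.3]
orientation: [0.091, 0.996, 0.0, -0.002]
force: [0.8, -0.3, 0.5]
finger_gap: 1.0
row [-128.9   -2.6  -19. ] turn -0.003 n rows>= 3.1 0.026355315830123634 | yaw now 79.5 grasp now [ 429.6 -190.    81.6] q6 -1.92 gap 85.0 F [ 0.8 -0.3  0.5] t 6.0833
```

```bash
python3 -m handwheel '0 0 0 -30 0;0 0 0 -60 0;0 0 0 -60 0;0 0 0 -60 0;0 0 0 -60 0;0 0 0 -60 0;0 0 0 -60 0;0 0 0 -60 0;0 0 0 -60 0;0 0 0 -60 0' 40; python3 - <<'E'
from h import *
from meas import rect
T=[]
for n,x in(('side',(280,100,400,220)),('top',(330,130,450,250))):
    p,d=grab(n); C=cloud(n,d);h=cv2.cvtColor(p,cv2.COLOR_RGB2HSV)
    c=p[x[1]:x[3],x[0]:x[2],::-1].astype(float)*1.6
    T.append(cv2.resize(np.clip(c,0,255).astype(np.uint8),(390,390),interpolation=cv2.INTER_CUBIC))
    X,Y,Z=C[...,0],C[...,1],C[...,2]
    nr=(np.hypot(X-556,Y+216)<85)&(d>0)
    blue=(h[...,0]>105)&(h[...,0]<130)&(h[...,1]>90)&nr
    m=blue&(Z>36)&(Z<48);print(n,'case top',m.sum(),rect(C[m]),np.median(C[m][:,2]))
    r=((h[...,0]<14)|(h[...,0]>172))&(h[...,1]>90)&nr
    print('bar',r.sum(),rect(C[r]),np.percentile(C[r][:,2],[10,50,90]))
    t=r&(Z>24); vv,uu=np.nonzero(t); print('ray',onz(n,uu.mean(),vv.mean(),30))
cv2.imwrite('pics/c3.png',np.hstack(T))
E
```

```text
clock: 6.92
tcp_pos: [429.8, -190.0, 295.7]
orientation: [0.091, 0.996, 0.0, -0.003]
force: [0.3, -0.6, -0.3]
finger_gap: 0.999
side case top 36 (array([ 541.7, -208.8]), array([ 32.1, 137.6]), 'longdir deg', np.float32(68.2)) 41.92527335172973
bar 128 (array([ 557., -224.]), array([28.5, 85.2]), 'longdir deg', np.float32(81.6)) [23.2940361  29.92169109 32.5803263 ]
ray [ 557.69259643 -211.73223692   30.        ]
top case top 89 (array([ 553.6, -217.7]), array([ 38.5, 140. ]), 'longdir deg', np.float32(79.5)) 40.772972547566525
bar 55 (array([ 536.6, -194.3]), array([ 46.7, 106.4]), 'longdir deg', np.float32(-41.6)) [26.83314829 29.69471438 33.60487869]
ray [ 559.84688486 -202.61091058   30.        ]
```

View pics/c3.png

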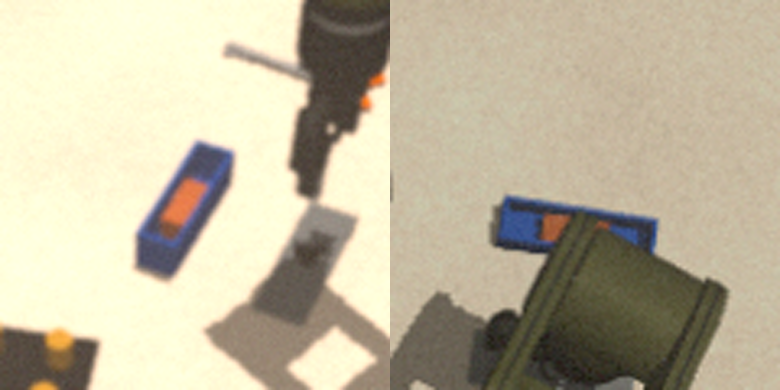

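The left half (side view) shows the open case with the orange bar mid-case and the lid lying flat, knob up. The right half (top view) has the forearm hiding part of the case. Next I'll refine the bar and case centre lines.

```bash
python3 - <<'E'
from h import *
from meas import rect
n='side';z=np.load('last_side.npz');p,d=z['p'],z['d'];C=cloud(n,d);h=cv2.cvtColor(p,cv2.COLOR_RGB2HSV)
X,Y,Z=C[...,0],C[...,1],C[...,2]
r=(((h[...,0]<14)|(h[...,0]>172))&(h[...,1]>90)&(np.hypot(X-556,Y+216)<60)&(d>0)).astype(np.uint8)
k,l,st,ce=cv2.connectedComponentsWithStats(r);i=1+st[1:,4].argmax();print(st[i],ce[i])
m=(l==i)&(Z>26);q=C[m];print(rect(q),q[:,2].mean())
V=np.median(p[l==i],0);print(V)
# bright top face only
mm=(l==i)&(p[...,0]>0.8*np.percentile(p[l==i][:,0],80)); cnt=cv2.findContours(mm.astype(np.uint8),0,2)[0];cnt=max(cnt,key=len)
b=cv2.boxPoints(cv2.minAreaRect(cnt));vv,uu=np.nonzero(mm)
P=np.array([onz(n,u,v,30) for u,v in zip(uu,vv)]);print(rect(P),P.mean(0))
# blue: pixel-ray edges of outer rim at z=42
bl=((h[...,0]>105)&(h[...,0]<130)&(h[...,1]>90)&(np.hypot(X-556,Y+216)<90)).astype(np.uint8)
P=np.array([onz(n,u,v,42) for v,u in np.argwhere(bl)])
ax=np.array([-np.sin(np.radians(-10.4)),np.cos(np.radians(-10.4))]);ay=ax;axx=np.array([np.cos(np.radians(-10.4)),np.sin(np.radians(-10.4))])
c=np.array([556,-216]);a=(P[:,:2]-c)@axx;b=(P[:,:2]-c)@ay
print('x range by y');
for lo in range(-70,80,20):
    s=a[(b>lo)&(b<lo+20)]; print(lo,np.round([s.min(),s.max()],1),len(s))
print('y range',b.min(),b.max())
rr=P0=np.array([onz(n,u,v,30) for v,u in np.argwhere(mm)]);aa=(rr[:,:2]-c)@axx;bb=(rr[:,:2]-c)@ay;print('bar x',aa.min(),aa.max(),'y',bb.min(),bb.max())
E
```

```text
[329 155  14  18 128] [335.34375 162.8125 ]
(array([ 556.6, -213.2]), array([24.6, 65.2]), 'longdir deg', np.float32(78.0)) 30.217567676054973
[134.5  77.   49. ]
(array([ 556.3, -214.7]), array([21.4, 57.9]), 'longdir deg', np.float32(83.9)) [ 556.28411042 -214.43997445   30.        ]
x range by y
-70 [-19.9 -13.6] 9
-50 [-20.6 -15. ] 9
-30 [-20.9 -13.7] 7
-10 [-21.2 -21.2] 1Traceback (most recent call last):
  File "<stdin>", line 20, in <module>
    return umr_minimum(a, axis, None, out, keepdims, initial, where)
ValueError: zero-size array to reduction operation minimum which has no identity
```

```bash
python3 -c "
from h import *
plan(556,-214,80,79.6)"
```

```text
row [-128.7   -0.6   60.7] turn -0.002 n rows>= 3.4 0.012516490526760272 | yaw now 79.5 grasp now [ 429.9 -190.   141.4] q6 -1.92 gap 85.0 F [ 0.4  0.6 -0.1] t 7.0167
```

```bash
python3 -m handwheel '15 -40 -0.6 0 0;15 -80 -0.6 10 0;15 -120 -0.6 20 0;15 -128.7 -0.6 50 0;15 -128.7 -0.6 60 0;15 -128.7 -0.6 61 0;15 -128.7 -0.6 61 0;15 -128.7 -0.6 61 0;15 -128.7 -0.6 61 0;15 -128.7 -0.6 61 0' 40; python3 - <<'E'
from h import *
plan(556,-214,21.5,79.6)
n='side';p,d=grab(n)
x=(280,90,400,210);c=p[x[1]:x[3],x[0]:x[2],::-1].astype(float)*1.6
cv2.imwrite('pics/c4.png',cv2.resize(np.clip(c,0,255).astype(np.uint8),(540,540),interpolation=cv2.INTER_CUBIC))
E
```

```text
clock: 7.85
tcp_pos: [555.9, -214.2, 236.3]
orientation: [0.092, 0.996, -0.0, -0.001]
force: [-0.4, 0.1, -0.1]
finger_gap: 0.94
row [-0.2  0.2 60.1] turn -0.002 n rows>= 1.4 0.014857662842941082 | yaw now 79.5 grasp now [ 555.9 -214.2   81.6] q6 -1.84 gap 79.9 F [-0.4  0.1 -0.1] t 7.85
```

View pics/c4.png

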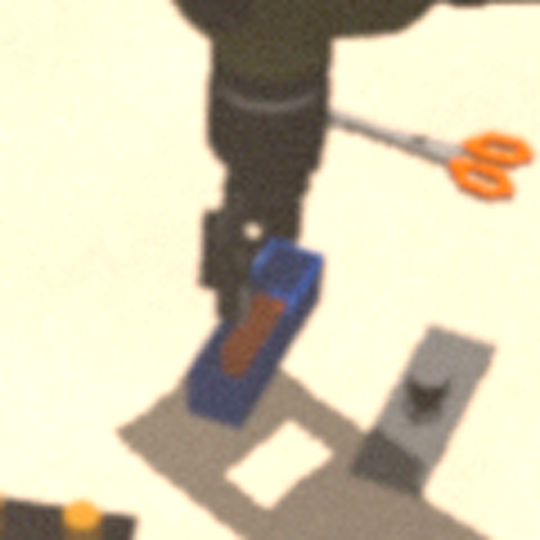

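The fingers are above the case, spread along it with the bar between them, and the lid is flat at lower right.

```bash
python3 -m handwheel '15 0 0 20 0;15 0 0 35 0;15 0 0 45 0;15 0 0 52 0;15 0 0 57 0;15 0 0 60 0;15 0 0 60 0;15 0 0 60 0;15 0 0 60 0;15 0 0 60 0' 40; python3 - <<'E'
from h import *
plan(556,-214,21.5,79.6)
E
```

```text
clock: 8.73
tcp_pos: [556.1, -214.3, 176.8]
orientation: [0.092, 0.996, -0.001, -0.001]
force: [-0.6, 0.8, -0.8]
finger_gap: 0.941
row [0.2 0.3 0.6] turn -0.002 n rows>= 0.0 0.01453038554282361 | yaw now 79.5 grasp now [ 556.1 -214.3   22.1] q6 -1.84 gap 80.0 F [-0.6  0.8 -0.8] t 8.7333
```

```bash
python3 -m handwheel '255 0 0 0 0;255 0 0 0 0;255 0 0 0 0;255 0 0 0 0;255 0 0 0 0;255 0 0 0 0;255 0 0 -5 0;255 0 0 -15 0;255 0 0 -30 0;255 0 0 -40 0' 40; python3 - <<'E'
from h import *
plan(480,40,60,99.6)
E
```

```text
clock: 9.57
tcp_pos: [556.1, -214.2, 217.6]
orientation: [0.092, 0.996, -0.0, -0.001]
force: [0.9, 0.6, -1.5]
finger_gap: 0.693
row [121.1 236.1   2.9] turn -0.351 n rows>= 6.4 2.8077336158341506 | yaw now 79.5 grasp now [ 556.1 -214.2   62.9] q6 -1.84 gap 58.9 F [ 0.9  0.6 -1.5] t 9.5667
```

```bash
python3 -m handwheel '255 0 0 -35 0;255 0 0 -60 0;255 20 40 -60 -0.1;255 40 78 -60 -0.2;255 60 116 -60 -0.3;255 80 155 -60 -0.35;255 100 194 -60 -0.35;255 121 236 -50 -0.35;255 121 236 -30 -0.35;255 121 236 -20 -0.35' 40; python3 - <<'E'
from h import *
plan(480,40,19.5,99.6)
n='side';p,d=grab(n)
x=(240,100,440,250);c=p[x[1]:x[3],x[0]:x[2],::-1].astype(float)*1.6
cv2.imwrite('pics/c5.png',cv2.resize(np.clip(c,0,255).astype(np.uint8),(720,540),interpolation=cv2.INTER_CUBIC))
E
```

```text
clock: 10.4
tcp_pos: [478.0, 42.7, 236.0]
orientation: [-0.085, 0.996, 0.0, -0.002]
force: [-0.7, -0.2, -2.2]
finger_gap: 0.694
row [-1.8 -3.1 61.8] turn 0.004 n rows>= 1.5 0.028723469819266875 | yaw now 99.8 grasp now [478.   42.7  81.3] q6 -1.76 gap 59.0 F [-0.7 -0.2 -2.2] t 10.4
```

View pics/c5.png

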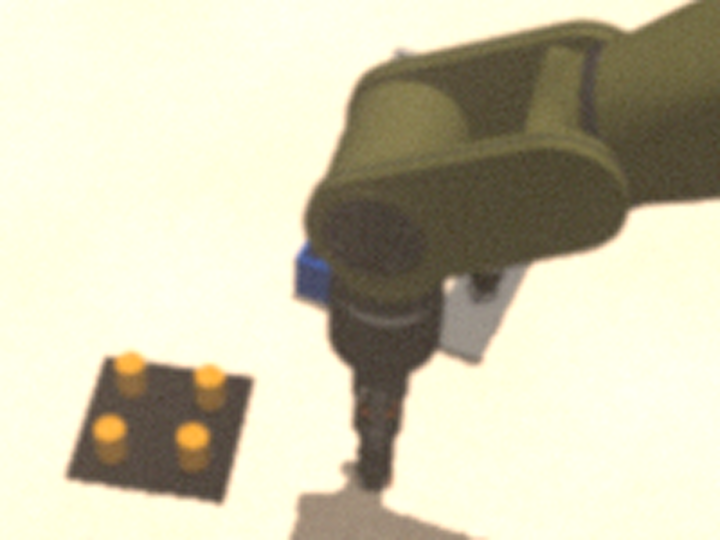

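The arm holds the bar, seen edge-on between the fingers, above free bench beside the tray. Lowering now.

```bash
python3 -m handwheel '255 0 0 20 0;255 0 0 38 0;255 0 0 50 0;255 0 0 56 0;255 0 0 59 0;255 0 0 60.5 0;255 0 0 61.5 0;255 0 0 62 0;255 0 0 62 0;255 0 0 62 0' 40; python3 - <<'E'
from h import *
plan(480,40,18,99.6)
E
```

```text
clock: 11.28
tcp_pos: [478.1, 40.9, 173.7]
orientation: [-0.085, 0.996, -0.001, -0.003]
force: [-3.1, -2.5, 6.2]
finger_gap: 0.701
row [-1.7 -1.2  1. ] turn 0.003 n rows>= 0.1 0.021560403380832507 | yaw now 99.8 grasp now [478.1  40.9  19. ] q6 -1.77 gap 59.6 F [-3.1 -2.5  6.2] t 11.2833
```

```bash
python3 -m handwheel '0 0 0 0 0;0 0 0 0 0;0 0 0 0 0;0 0 0 -25 0;0 0 0 -60 0;0 0 0 -80 0.12;0 0 0 -80 0.24;0 0 0 -80 0.36;0 0 0 -80 0.48;0 0 0 -80 0.6' 40; python3 -m handwheel '0 0 0 0 0.12;0 0 0 0 0.24;0 0 0 0 0.36;0 0 0 0 0.48;0 0 0 0 0.6;0 0 0 0 0.72;0 0 0 0 0.84;0 0 0 0 0.96;0 0 0 0 0.97;0 0 0 0 0.97' 40;python3 - <<'E'
from h import *
from meas import rect
plan(478,41,19,9.8)
for n,x in(('side',(280,150,400,270)),('top',(240,130,360,250))):
    p,d=grab(n);C=cloud(n,d);h=cv2.cvtColor(p,cv2.COLOR_RGB2HSV)
    c=p[x[1]:x[3],x[0]:x[2],::-1].astype(float)*1.6
    cv2.imwrite(f'pics/c6{n}.png',cv2.resize(np.clip(c,0,255).astype(np.uint8),(480,480),interpolation=cv2.INTER_CUBIC))
    m=((h[...,0]<14)|(h[...,0]>172))&(h[...,1]>90)&(np.hypot(C[...,0]-478,C[...,1]-41)<60)&(C[...,2]>20)&(C[...,2]<34)
    print(n,m.sum(),rect(C[m]),np.median(C[m][:,2]))
E
```

```text
clock: 12.12
tcp_pos: [478.6, 41.1, 253.9]
orientation: [0.216, 0.976, -0.001, -0.002]
force: [-0.5, 0.1, -0.9]
finger_gap: 1.0
clock: 12.95
tcp_pos: [478.6, 41.2, 253.8]
orientation: [0.645, 0.764, -0.002, -0.002]
force: [0.4, -0.3, 0.3]
finger_gap: 0.995
row [-0.1 -0.2 80.1] turn -0.003 n rows>= 1.9 0.025949465753471266 | yaw now 9.6 grasp now [478.6  41.2  99.1] q6 -0.19 gap 84.6 F [ 0.4 -0.3  0.3] t 12.95
side 185 (array([476.3,  43.1]), array([24.8, 61.8]), 'longdir deg', np.float32(-80.1)) 25.848918333679844
top 28 (array([468.7,  37.1]), array([13. , 58.5]), 'longdir deg', np.float32(-79.0)) 26.361446274037956
```

View pics/c6side.png

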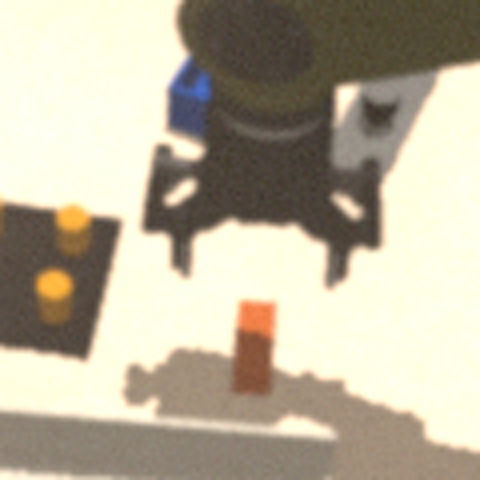

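The side crop shows the bar standing free on the bench, crosswise to the open jaws and midway between them (end face at crop (252,350)).

```bash
python3 -m handwheel '60 0 0 30 0;60 0 0 60 0;60 0 0 72 0;60 0 0 78 0;60 0 0 78 0;255 0 0 78 0;255 0 0 78 0;255 0 0 78 0;255 0 0 78 0;255 0 0 78 0' 40; python3 -m handwheel '255 0 0 0 0;255 0 0 0 0;255 0 0 -10 0;255 0 0 -40 0;255 0 0 -80 0;255 0 0 -120 0;255 0 0 -150 0;255 0 0 -150 0;255 0 0 -150 0;255 0 0 -150 0';python3 - <<'E'
from h import *
c=np.array([508.5,247]);a=np.radians(9.6);P=c-65*np.array([np.cos(a),np.sin(a)]);print(P)
plan(P[0],P[1],190,9.6)
E
```

```text
clock: 13.88
tcp_pos: [479.1, 41.1, 177.4]
orientation: [0.645, 0.764, -0.001, -0.0]
force: [-1.3, 0.3, 6.7]
finger_gap: 0.295
clock: 14.72
tcp_pos: [478.8, 41.3, 326.6]
orientation: [0.645, 0.764, -0.002, -0.001]
force: [-0.0, -0.2, -1.8]
finger_gap: 0.298
[444.41025759 236.16003146]
row [197.8  -1.5 -18.3] turn 0.0 n rows>= 4.8 0.0019786085809938517 | yaw now 9.6 grasp now [478.8  41.3 171.9] q6 -0.19 gap 25.3 F [-0.  -0.2 -1.8] t 14.7167
```

```bash
python3 -m handwheel '255 40 0 -24 0;255 80 0 -24 0;255 120 -1 -24 0;255 160 -1.5 -24 0;255 190 -1.5 -24 0;255 198 -1.5 -24 0;255 198 -1.5 -24 0;255 198 -1.5 -24 0;255 198 -1.5 -24 0;255 198 -1.5 -24 0' 40; python3 - <<'E'
from h import *
plan(444.4,236.2,190,9.6)
for n,x in(('side',(230,210,390,330)),('top',(180,140,340,260))):
    p,d=grab(n)
    c=p[x[1]:x[3],x[0]:x[2],::-1].astype(float)*1.6
    cv2.imwrite(f'pics/c7{n}.png',cv2.resize(np.clip(c,0,255).astype(np.uint8),(720,540),interpolation=cv2.INTER_CUBIC))
E
```

```text
clock: 15.55
tcp_pos: [444.6, 235.1, 349.7]
orientation: [0.646, 0.763, -0.002, -0.001]
force: [-0.3, 0.4, -1.1]
finger_gap: 0.295
row [ 1.2 -0.   5. ] turn -0.002 n rows>= 0.1 0.014131894752275904 | yaw now 9.5 grasp now [444.6 235.1 195. ] q6 0.21 gap 25.1 F [-0.3  0.4 -1.1] t 15.55
```

View pics/c7side.png

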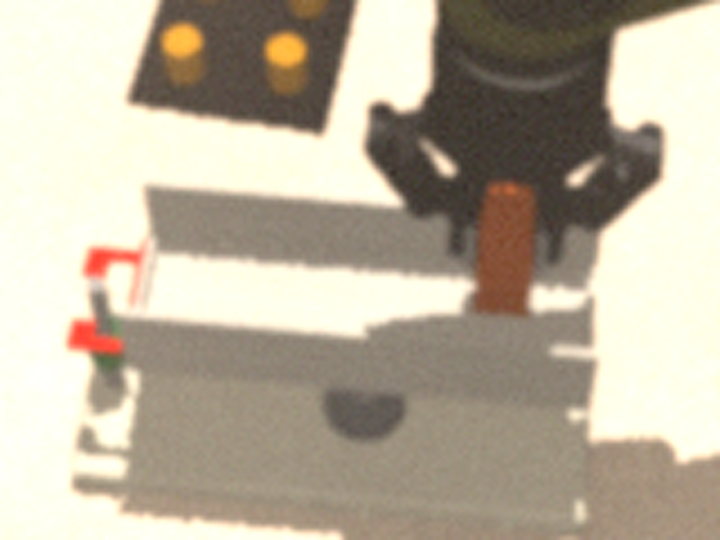

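View pics/c7top.png

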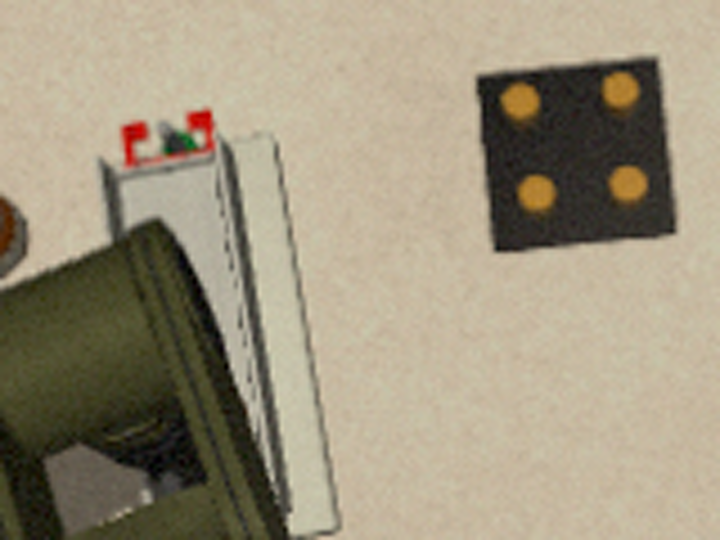

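The side view shows the bar crosswise above the pan's -x end, between the tall sides, with the pan empty. In the top view it is hidden by the forearm. I'll measure the bar relative to the walls in the same image.

```bash
python3 - <<'E'
from h import *
z=np.load('last_side.npz');p,d=z['p'],z['d'];C=cloud('side',d);h=cv2.cvtColor(p,cv2.COLOR_RGB2HSV)
a=np.radians(9.6);ex=np.array([np.cos(a),np.sin(a)]);ey=np.array([-np.sin(a),np.cos(a)])
c=np.array([508.5,247]);A=(C[...,:2]-c)@ex;B=(C[...,:2]-c)@ey;Z=C[...,2]
sat=h[...,1]<60
for lab,m in (('near wall top',(Z>153)&(Z<166)&(B>20)&(B<60)&(abs(A)<105)),('near wall outer face',(Z>115)&(Z<150)&(B>20)&(B<60)&(abs(A)<105)),('far wall inner face',(Z>122)&(Z<150)&(B<-15)&(B>-60)&(A>-40)&(A<100)),('far wall top',(Z>153)&(Z<166)&(B<-15)&(B>-60)&(A>-40)&(A<100))):
    print(lab,m.sum(),np.round(np.percentile(B[m],[5,25,50,75,95]),1),'slope',np.round(np.degrees(np.polyfit(A[m],B[m],1)[0]),2))
r=((h[...,0]<14)|(h[...,0]>172))&(h[...,1]>100)&(abs(A+65)<40)&(Z>165)
print('bar end',r.sum(),np.round(np.percentile(B[r],[5,25,50,75,95]),1),np.round(np.percentile(A[r],[2,50,98]),1),np.percentile(Z[r],[2,98]))
m=(Z>116)&(Z<165)&(abs(B)<45)
m=(Z>104)&(Z<117)&(abs(B)<30)&(A>-10)&(A<105);print('floor z',np.median(Z[m]))
red=((h[...,0]<8)|(h[...,0]>172))&(h[...,1]>170)&(A>90)&(A<160);print('red',np.round(np.percentile(A[red],[2,50,98]),1),np.percentile(B[red],[2,50,98]))
m=(Z>150)&(Z<170)&(abs(B-38)<10);print('wall A range',np.percentile(A[m],[1,99]))
vv,uu=np.nonzero(r&(B>25)); print(uu.min(),uu.max(),vv.min(),vv.max())
E
```

```text
near wall top 336 [36.2 38.  39.5 40.4 41.5] slope -0.14
near wall outer face 772 [38.8 39.6 40.2 40.8 41.5] slope -0.18
far wall inner face 390 [-35.3 -34.4 -33.8 -33.2 -32.3] slope -0.08
far wall top 178 [-38.2 -35.5 -34.4 -33.6 -32.2] slope -0.29
bar end 361 [-20.3  -4.8  11.   25.9  30.7] [-77.7 -65.5 -53.7] [179.07931595 989.90104102]
floor z 110.30239135060576
red [122.5 136.8 144.5] [-25.86171613  19.37362196  29.32352885]
wall A range [-570.00819348  111.11100339]
328 513 0 279
```

```bash
python3 - <<'E'
from h import *
z=np.load('last_side.npz');p,d=z['p'],z['d'];C=cloud('side',d);h=cv2.cvtColor(p,cv2.COLOR_RGB2HSV)
a=np.radians(9.6);ex=np.array([np.cos(a),np.sin(a)]);ey=np.array([-np.sin(a),np.cos(a)])
c=np.array([508.5,247]);A=(C[...,:2]-c)@ex;B=(C[...,:2]-c)@ey;Z=C[...,2]
r=((h[...,0]<14)|(h[...,0]>172))&(h[...,1]>100)&(abs(A+65)<40)&(Z>165)&(Z<205)
for lo in range(164,206,5):
    m=r&(Z>lo)&(Z<=lo+5)
    if m.sum()>3: print(lo,m.sum(),np.round(np.percentile(B[m],[5,25,50,75,95]),1),np.round(np.percentile(A[m],[3,50,97]),1))
E
```

```text
174 8 [28.3 28.6 29.3 29.8 31.1] [-75.8 -66.3 -58.3]
179 13 [28.6 29.5 29.8 30.5 30.7] [-75.7 -68.2 -55.6]
184 12 [28.7 29.2 29.5 30.5 31.1] [-74.1 -63.7 -56.1]
189 17 [28.5 29.  29.6 30.1 30.9] [-75.8 -67.5 -56.2]
194 179 [-21.6  -9.2   3.4  17.7  28.7] [-76.6 -66.3 -54.2]
199 91 [-21.   -8.1   7.5  18.6  29.4] [-76.7 -62.2 -53.8]
```

```bash
python3 -m handwheel '255 1.6 0 0 0;255 1.6 0 10 0;255 1.6 0 25 0;255 1.6 0 40 0;255 1.6 0 50 0;255 1.6 0 55 0;255 1.6 0 58 0;255 1.6 0 58 0;255 1.6 0 58 0;255 1.6 0 58 0' 40; python3 - <<'E'
from h import *
plan(444.4,236.2,121,9.6)
n='side';x=(230,210,390,330);p,d=grab(n)
c=p[x[1]:x[3],x[0]:x[2],::-1].astype(float)*1.6
cv2.imwrite(f'pics/c8{n}.png',cv2.resize(np.clip(c,0,255).astype(np.uint8),(720,540),interpolation=cv2.INTER_CUBIC))
E
```

```text
clock: 16.48
tcp_pos: [444.6, 236.8, 293.2]
orientation: [0.646, 0.763, -0.001, -0.001]
force: [-0.2, -0.6, -1.1]
finger_gap: 0.297
row [-0.6 -0.2 17.5] turn -0.002 n rows>= 0.4 0.014407523463950665 | yaw now 9.5 grasp now [444.6 236.8 138.5] q6 0.22 gap 25.2 F [-0.2 -0.6 -1.1] t 16.4833
```

View pics/c8side.png

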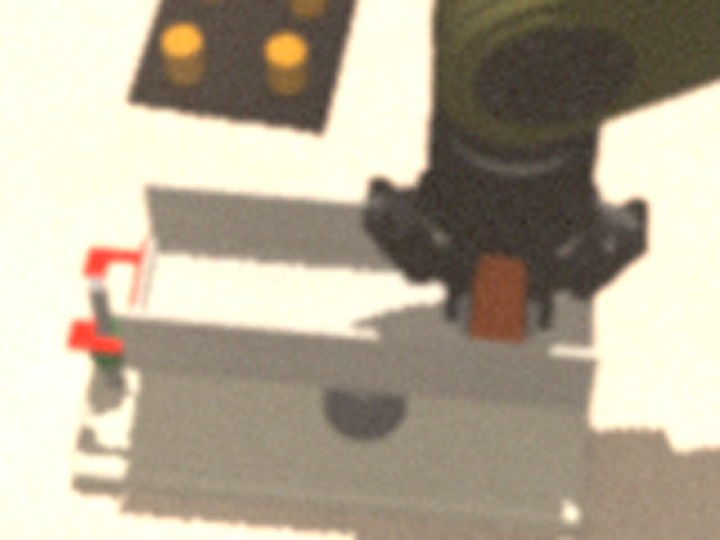

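The bar is now between the walls, just above the floor, and the pan hasn't moved. Lowering gently so the pan takes the weight before I release.

```bash
python3 -m handwheel '255 0 0 2 0;255 0 0 4 0;255 0 0 6 0;255 0 0 8 0;255 0 0 10 0;255 0 0 12 0;255 0 0 14 0;255 0 0 16 0;255 0 0 17 0;255 0 0 17 0' 40; python3 -m handwheel '200 0 0 0 0;165 0 0 0 0;150 0 0 0 0;140 0 0 0 0;140 0 0 0 0;140 0 0 0 0;140 0 0 -15 0;140 0 0 -40 0;140 0 0 -80 0;140 0 0 -110 0';python3 - <<'E'
from h import *
plan(616,43.5,140,9.6)
n='side';x=(230,210,390,330);p,d=grab(n)
c=p[x[1]:x[3],x[0]:x[2],::-1].astype(float)*1.6
cv2.imwrite(f'pics/c9{n}.png',cv2.resize(np.clip(c,0,255).astype(np.uint8),(720,540),interpolation=cv2.INTER_CUBIC))
E
```

```text
clock: 17.37
tcp_pos: [444.5, 236.8, 275.9]
orientation: [0.646, 0.763, -0.001, -0.001]
force: [-0.1, -0.1, -0.4]
finger_gap: 0.295
clock: 18.2
tcp_pos: [444.7, 236.9, 387.9]
orientation: [0.646, 0.763, -0.001, -0.001]
force: [1.5, 0.4, 0.9]
finger_gap: 0.452
row [-219.   137.3   92.9] turn -0.002 n rows>= 6.6 0.014235616111283898 | yaw now 9.5 grasp now [444.7 236.9 233.2] q6 0.22 gap 38.4 F [1.5 0.4 0.9] t 18.2
```

View pics/c9side.png

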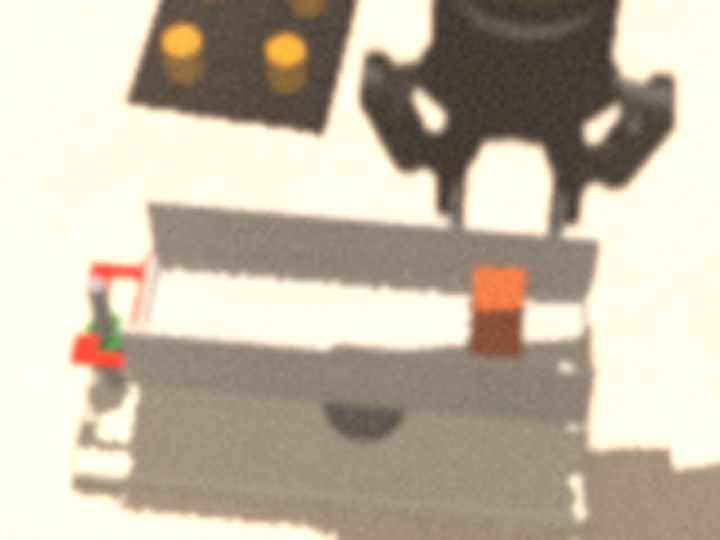

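The bar lies crosswise and flat on the pan floor, and the pointer has sunk from row ~260 to ~272 (crop). The jaws came away clear. Now the first weight.

```bash
python3 -m handwheel '130 -35 22 0 0;130 -70 44 0 0;130 -105 66 0 0;130 -140 88 0 0;130 -175 110 10 0;130 -205 130 40 0;130 -218 136.5 80 0;130 -218 136.5 120 0;130 -218 136.5 150 0;130 -218 136.5 150 0'; python3 - <<'E'
from h import *
plan(616,43,26,9.6)
n='side';x=(230,170,350,260);p,d=grab(n)
c=p[x[1]:x[3],x[0]:x[2],::-1].astype(float)*1.6
cv2.imwrite(f'pics/d1{n}.png',cv2.resize(np.clip(c,0,255).astype(np.uint8),(720,540),interpolation=cv2.INTER_CUBIC))
p,d=grab('top');c=p[120:240,200:360,::-1].astype(float)*1.6
cv2.imwrite(f'pics/d1top.png',cv2.resize(np.clip(c,0,255).astype(np.uint8),(720,540),interpolation=cv2.INTER_CUBIC))
E
```

```text
clock: 19.08
tcp_pos: [614.7, 45.0, 236.8]
orientation: [0.647, 0.763, -0.001, -0.004]
force: [-1.5, -0.6, -1.0]
finger_gap: 0.489
row [-2.4  1.4 56.1] turn -0.003 n rows>= 1.3 0.02279016646376459 | yaw now 9.4 grasp now [614.7  45.   82.1] q6 -0.18 gap 41.6 F [-1.5 -0.6 -1. ] t 19.0833
```

View pics/d1side.png

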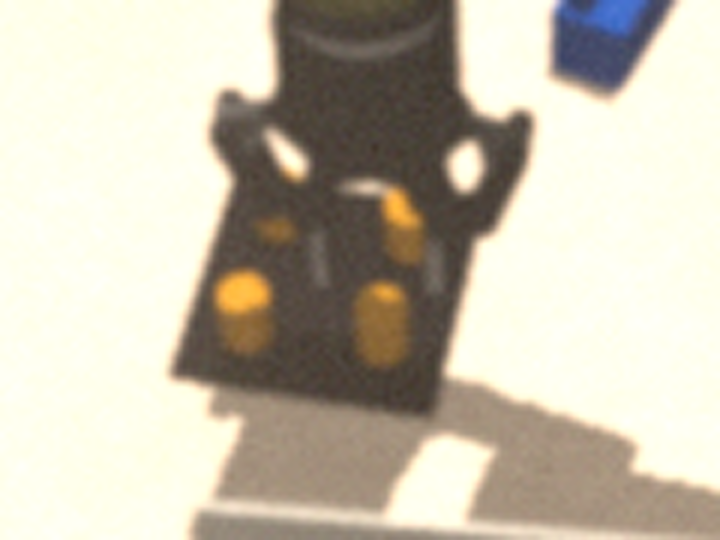

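View pics/d1top.png

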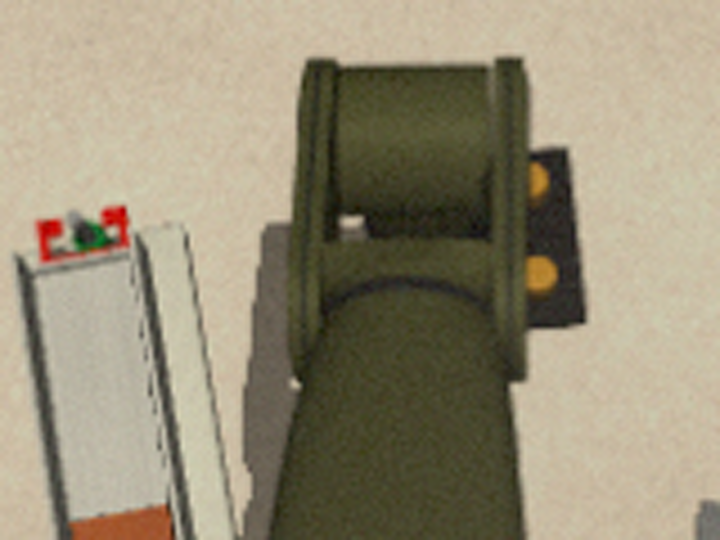

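Side crop: the jaws straddle the target weight (fingers at x≈318 and 436, weight at 382), and the neighbours are clear.

```bash
python3 -m handwheel '130 -2 1.4 15 0;130 -2 1.4 30 0;130 -2 1.4 42 0;130 -2 1.4 50 0;130 -2 1.4 55 0;130 -2 1.4 55 0;130 -2 1.4 55 0;255 -2 1.4 55 0;255 -2 1.4 55 0;255 -2 1.4 55 0' 40; python3 -m handwheel '255 0 0 0 0;255 0 0 0 0;255 0 0 -10 0;255 0 0 -40 0;255 0 0 -80 0;255 0 0 -120 0;255 0 0 -150 0;255 0 0 -170 0;255 0 0 -170 0;255 0 0 -170 0';python3 - <<'E'
from h import *
a=np.radians(9.6);ex=np.array([np.cos(a),np.sin(a)]);ey=np.array([-np.sin(a),np.cos(a)])
P=np.array([508.5,247])+0*ex+.5*ey;print(P)
plan(P[0],P[1],195,9.6)
E
```

```text
clock: 20.02
tcp_pos: [620.1, 44.0, 191.2]
orientation: [0.646, 0.763, 0.004, 0.002]
force: [-0.5, 0.4, 3.7]
finger_gap: 0.259
clock: 20.85
tcp_pos: [619.0, 43.4, 363.2]
orientation: [0.646, 0.763, 0.005, 0.003]
force: [-0.1, 0.3, -2.2]
finger_gap: 0.26
[508.41661563 247.49299802]
row [219.5 -75.6  13. ] turn -0.002 n rows>= 5.6 0.014182134374051625 | yaw now 9.5 grasp now [619.   43.4 208.5] q6 -0.18 gap 22.1 F [-0.1  0.3 -2.2] t 20.85
```

The descent stopped 9 mm short of what I commanded, so I'll look at how the weight is held.

```bash
python3 - <<'E'
from h import *
n='side';x=(230,120,390,240);p,d=grab(n)
c=p[x[1]:x[3],x[0]:x[2],::-1].astype(float)*1.6
cv2.imwrite(f'pics/d2{n}.png',cv2.resize(np.clip(c,0,255).astype(np.uint8),(720,540),interpolation=cv2.INTER_CUBIC))
C=cloud(n,d);h=cv2.cvtColor(p,cv2.COLOR_RGB2HSV)
m=((h[...,0]>8)&(h[...,0]<28)&(h[...,1]>150)&(C[...,2]>80)&(np.hypot(C[...,0]-619,C[...,1]-43)<60));print(m.sum(),np.percentile(C[m],[3,50,97],axis=0).round(1))
plan(619,43,200,9.6)
E
```

```text
12 [[614.8  38.  199.9]
 [620.5  44.3 208.1]
 [628.4  55.8 210.2]]
row [-0.5  0.3  6. ] turn -0.002 n rows>= 0.1 0.01394197759656186 | yaw now 9.5 grasp now [618.5  43.4 206. ] q6 -0.18 gap 22.4 F [ 0.2  0.4 -2.1] t 20.9
```

View pics/d2side.png

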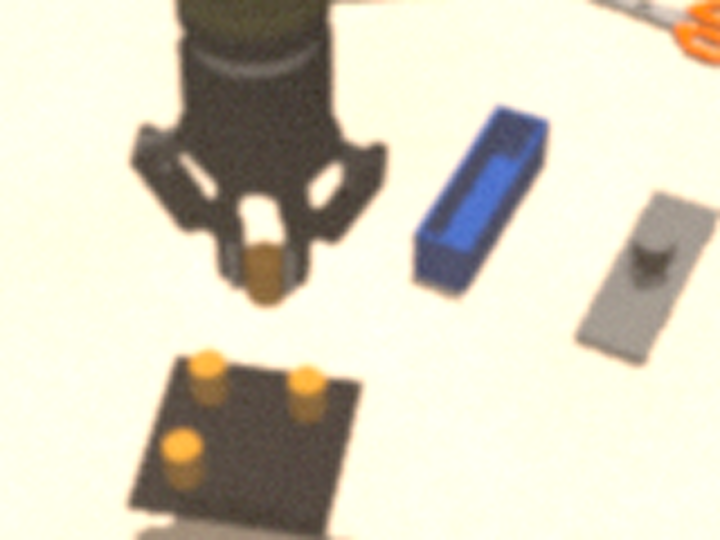

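Weight 1 is held upright, its top at grasp level so the underside is about 30 mm below, and the other three stand undisturbed. On to the pan centre.

```bash
python3 -m handwheel '255 37 -12 -5 0;255 74 -25 -5 0;255 111 -38 -5 0;255 148 -51 -5 0;255 185 -64 -5 0;255 212 -73 -5 0;255 219.5 -75.5 -5 0;255 219.5 -75.5 -5 0;255 219.5 -75.5 -5 0;255 219.5 -75.5 -5 0' 40;python3 - <<'E'
from h import *
plan(508.4,247.5,127,9.6)
n='side';x=(230,200,390,320);p,d=grab(n)
c=p[x[1]:x[3],x[0]:x[2],::-1].astype(float)*1.6
cv2.imwrite(f'pics/d3{n}.png',cv2.resize(np.clip(c,0,255).astype(np.uint8),(720,540),interpolation=cv2.INTER_CUBIC))
C=cloud(n,d);a=np.radians(9.6);ex=np.array([np.cos(a),np.sin(a)]);ey=np.array([-np.sin(a),np.cos(a)])
A=(C[...,:2]-[508.5,247])@ex;B=(C[...,:2]-[508.5,247])@ey;Z=C[...,2]
m=(abs(Z-96)<12)&(B>-20)&(B<30)&(A>40)&(A<100);print('floor z',np.median(Z[m]),m.sum())
h=cv2.cvtColor(p,cv2.COLOR_RGB2HSV)
m=((h[...,0]>8)&(h[...,0]<28)&(h[...,1]>150)&(Z>150)&(abs(A)<40));print('weight A,B,Z',*[np.percentile(q[m],[3,50,97]).round(1) for q in(A,B,Z)])
E
```

```text
clock: 21.73
tcp_pos: [508.2, 246.5, 364.5]
orientation: [0.647, 0.763, 0.003, 0.001]
force: [-0.2, -0.6, -1.0]
finger_gap: 0.263
row [ 0.8 -0.1 82.8] turn -0.003 n rows>= 2.0 0.02236621963779651 | yaw now 9.4 grasp now [508.2 246.5 209.8] q6 0.19 gap 22.3 F [-0.2 -0.6 -1. ] t 21.7333
floor z 95.50072519147986 280
weight A,B,Z [-7.4  0.6  9.3] [-7.4  6.2 11.2] [189.1 209.  212.2]
```

View pics/d3side.png

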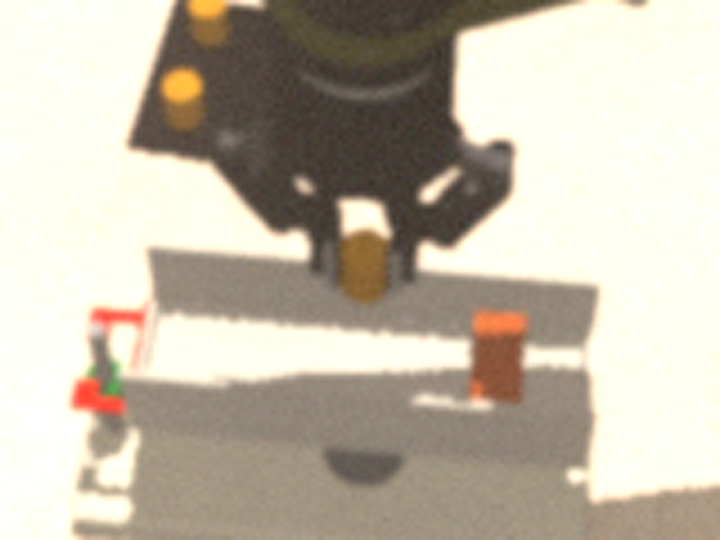

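Weight 1 hovers upright over the pan centre and the bar is unmoved. The floor has sunk to about 95.5 mm, and the red prongs still sit above much of the green.

```bash
python3 -m handwheel '255 1 0 20 0;255 1 0 40 0;255 1 0 56 0;255 1 0 68 0;255 1 0 75 0;255 1 0 78 0;255 1 0 80 0;255 1 0 81 0;255 1 0 83 0;255 1 0 85 0' 40;python3 -c "
from h import *
plan(508.4,247.5,113,9.6)"
```

```text
clock: 22.62
tcp_pos: [509.1, 247.7, 280.8]
orientation: [0.647, 0.763, 0.004, 0.002]
force: [0.2, -0.3, -0.3]
finger_gap: 0.26
row [-0.1 -0.8 13.1] turn -0.003 n rows>= 0.3 0.026593776410809532 | yaw now 9.4 grasp now [509.1 247.7 126.1] q6 0.19 gap 22.1 F [ 0.2 -0.3 -0.3] t 22.6167
```

```bash
python3 -m handwheel '255 0 0 2 0;255 0 0 4 0;255 0 0 6 0;255 0 0 8 0;255 0 0 10 0;255 0 0 12 0;255 0 0 12 0;255 0 0 12 0;255 0 0 12 0;255 0 0 12 0' 40;python3 -m handwheel '190 0 0 0 0;175 0 0 0 0;160 0 0 0 0;150 0 0 0 0;140 0 0 0 0;140 0 0 0 0;140 0 0 0 0;140 0 0 -20 0;140 0 0 -50 0;140 0 0 -90 0';python3 - <<'E'
from h import *
n='side';p,d=grab(n)
plan(678,52,140,9.6)
x=(230,230,370,335)
c=p[x[1]:x[3],x[0]:x[2],::-1].astype(float)*1.6
cv2.imwrite(f'pics/d4{n}.png',cv2.resize(np.clip(c,0,255).astype(np.uint8),(760,570),interpolation=cv2.INTER_CUBIC))
C=cloud(n,d);a=np.radians(9.6);ex=np.array([np.cos(a),np.sin(a)]);ey=np.array([-np.sin(a),np.cos(a)])
A=(C[...,:2]-[508.5,247])@ex;B=(C[...,:2]-[508.5,247])@ey;Z=C[...,2]
m=(abs(Z-82)<12)&(B>-20)&(B<25)&(A>40)&(A<100);print('floor z',np.median(Z[m]),m.sum())
h=cv2.cvtColor(p,cv2.COLOR_RGB2HSV)
red=((h[...,0]<8)|(h[...,0]>172))&(h[...,1]>170)&(A>90)&(A<160);print('red z',np.percentile(Z[red],[5,50,95]))
g=(h[...,0]>38)&(h[...,0]<85)&(h[...,1]>90)&(A>90)&(A<170)
for v,u in np.argwhere(g): print(u,v,C[v,u].round(0),end=';')
E
```

```text
clock: 23.45
tcp_pos: [509.1, 247.7, 268.9]
orientation: [0.647, 0.763, 0.004, 0.002]
force: [-0.3, -0.0, 0.1]
finger_gap: 0.263
clock: 24.28
tcp_pos: [507.4, 247.0, 356.2]
orientation: [0.647, 0.763, 0.0, -0.0]
force: [0.8, -0.4, -0.1]
finger_gap: 0.45
row [-221.2  132.4   75.2] turn -0.003 n rows>= 6.4 0.02555503569519194 | yaw now 9.4 grasp now [509.9 248.  213.7] q6 0.19 gap 38.3 F [2.3 1.7 6.8] t 24.3333
floor z 81.23071121566045 284
red z [63.20327786 77.42857549 81.41961907]
255 282 [637. 270.  81.];256 282 [637. 265.  74.];250 283 [649. 272.  75.];256 283 [635. 269.  75.];250 284 [648. 274.  73.];255 284 [636. 272.  76.];256 284 [635. 270.  74.];250 285 [648. 275.  71.];254 285 [639. 273.  73.];255 285 [637. 272.  72.];253 286 [640. 277.  73.];254 286 [638. 275.  71.];255 286 [636. 275.  72.];254 287 [637. 278.  72.];255 287 [633. 280.  76.];254 288 [637. 279.  69.];255 288 [634. 280.  72.];254 289 [636. 281.  69.];
```

View pics/d4side.png

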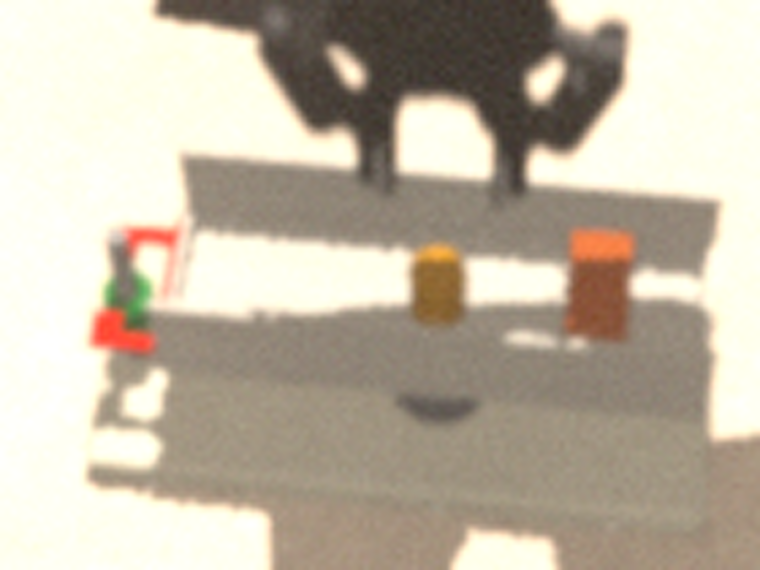

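Weight 1 stands upright mid-pan beside the bar. The near prong now covers the collar's lower part, with green showing above it at crop (105–150, 275–325). The floor is at 81.2 mm, so the pointer is at about 76, possibly close to the band's top edge. I'll average frames and measure it properly.

```bash
python3 - <<'E'
from h import *
P=[];D=[]
for i in range(10):
    p,d=vision.grab_frame('side');P.append(np.array(p,float));D.append(np.array(d,float))
p=np.mean(P,0);D=np.array(D);d=np.median(D,0)
np.savez('avg.npz',p=p,d=d)
x=(240,262,268,302);c=p[x[1]:x[3],x[0]:x[2],::-1]*1.6
cv2.imwrite('pics/e1.png',cv2.resize(np.clip(c,0,255).astype(np.uint8),None,fx=14,fy=14,interpolation=cv2.INTER_NEAREST))
C=cloud('side',d)
g=p[...,1]-np.maximum(p[...,0],p[...,2])
print('green excess');print('     ',list(range(246,262)))
for v in range(276,296): print(v,np.round(g[v,246:262]).astype(int))
print('Z')
for v in range(272,296): print(v,np.round(C[v,244:264,2]).astype(int))
a=np.radians(9.6);A=(C[...,:2]-[508.5,247])@[np.cos(a),np.sin(a)];B=(C[...,:2]-[508.5,247])@[-np.sin(a),np.cos(a)]
m=(abs(C[...,2]-82)<8)&(B>-25)&(B<20)&(A>40)&(A<100);print('floor',np.mean(C[m][:,2]),np.median(C[m][:,2]),m.sum())
b=(abs(C[...,2])<8)&(abs(A-20)<120)&(abs(B+100)<30);print('bench near',np.median(C[b][:,2]))
r=(p[...,0]>1.6*p[...,1])&(p[...,0]>90)&(A>125)&(A<160);print('prong',np.argwhere(r).shape,np.percentile(C[r][:,2],[5,25,50,75,95]))
print('A/B prong',np.percentile(A[r],[5,95]),np.percentile(B[r],[5,95]))
E
```

```text
green excess
      [246, 247, 248, 249, 250, 251, 252, 253, 254, 255, 256, 257, 258, 259, 260, 261]
276 [-23 -24 -22 -18 -12  -8 -14 -36 -51 -36 -20 -16 -16 -20 -39 -67]
277 [-23 -23 -22 -19 -12  -8 -10 -21 -32 -25 -15 -13 -13 -18 -39 -66]
278 [-23 -23 -23 -20 -14  -9  -8 -11 -16 -15 -12 -12 -13 -20 -43 -66]
279 [-22 -23 -23 -20 -15  -9  -7  -7  -6  -3  -6 -10 -13 -21 -48 -62]
280 [-23 -22 -21 -15  -8  -6  -8  -4   4  13   9  -3 -11 -26 -55 -61]
281 [-23 -23 -16  -4   6   1  -6  -5   8  26  27  11  -7 -31 -59 -54]
282 [-24 -21 -10  11  24   9  -4  -7   4  28  42  25  -2 -34 -59 -46]
283 [-24 -20  -6  22  32  11  -4  -6   3  27  45  29  -3 -39 -59 -38]
284 [-24 -20  -6  22  31  10  -2  -2   9  32  42  25  -6 -40 -56 -35]
285 [-24 -23 -11  12  22  11   3   6  24  39  32  12  -8 -30 -39 -26]
286 [-30 -36 -31 -19 -15 -14  -3  19  36  40  22   3 -10 -16 -18 -14]
287 [-39 -61 -74 -79 -84 -75 -44   7  34  31  14   0  -7  -9 -10  -9]
288 [ -47  -87 -120 -132 -134 -118  -74  -10   18   17    9   -2   -6   -8
   -8   -9]
289 [ -54 -103 -139 -147 -142 -122  -72  -14    9   10    6   -1   -6   -
[... 1961 characters left out ...]
 78  79  78  78  77  76  63  63  63  59  57 116 118 117 118
 120 119]
291 [  0  -1  -2  79  79  79  78  77  76  58  58  58  55  53 112 113 113 113
 115 116]
292 [  0   0  -1  78  79  78  79  79  79  79  79  79  79  79 108 108 109 109
 110 110]
293 [  0   0  -1  79  78  79  79  78  79  80  79  79  78  79  78 104 105 105
 104 106]
294 [  0   0  -1  75  75  75  76  77  77  78  79  79  79  78  79  98 101  99
 100 100]
295 [-1  0  0  1  0  0 19 20 21 21 25 28 26 23 75 93 95 96 96 96]
floor 81.34027697370553 81.34780786792112 330
bench near 0.308376915421321
prong (78, 2) [54.84499295 77.52609171 78.18572395 78.93509676 85.35004783]
A/B prong [126.00397119 144.13754966] [-27.57938951  29.26811036]
```

View pics/e1.png

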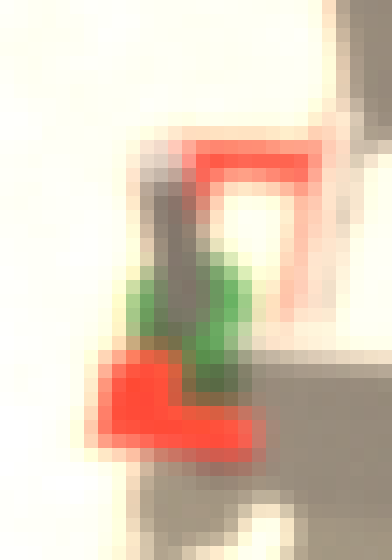

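Averaged depth shows the collar's flat top at z≈73, so the band spans about 53–73. The prong tops are at 78.5 and the pointer at ≈76.3, about 3 mm above the band. A second weight is needed, which should bring it to ≈62. I'll take the weight near (621,-15), allowing for the side camera's bias of about -2 mm in x.

```bash
python3 - <<'E'
from h import *
z=np.load('avg.npz');p=z['p'].astype(np.uint8);h=cv2.cvtColor(p,cv2.COLOR_RGB2HSV);C=cloud('side',z['d'])
m=((h[...,0]>8)&(h[...,0]<28)&(h[...,1]>150)&(np.hypot(C[...,0]-647,C[...,1]-15)<90)).astype(np.uint8)
k,l,st,ce=cv2.connectedComponentsWithStats(m)
for i in range(1,k):
    if st[i,4]>10: 
        q=C[(l==i)&(C[...,2]>33)];print(ce[i],st[i,4],onz('side',*ce[i],36).round(1),'top centre',((q.max(0)+q.min(0))/2).round(1),len(q))
plan(622,-15,195,6)
E
```

```text
[275.57777778 201.48888889] 45 [682.7  -9.9  36. ] top centre [684.  -12.4  35.6] 40
[269.9375  218.96875] 64 [677.8  53.   36. ] top centre [679.3  52.7  35.6] 51
row [-277.4   69.3    7.6] turn 0.059 n rows>= 6.9 0.4759358898777024 | yaw now 9.4 grasp now [508.2 247.3 202.7] q6 0.19 gap 38.4 F [-0.1  0.1 -0.3] t 24.8333
```

```bash
python3 -m handwheel '125 -40 10 0 0.06;125 -80 20 0 0.06;125 -120 30 0 0.06;125 -160 40 0 0.06;125 -200 50 0 0.06;125 -240 60 20 0.06;125 -270 68 50 0.06;125 -277 69 80 0.06;125 -277 69 105 0.06;125 -277 69 115 0.06'; python3 -m handwheel '125 0 0 0 0;125 0 0 0 0;125 0 0 0 0;125 0 0 0 0;125 0 0 0 0;125 0 0 0 0;125 0 0 0 0;125 0 0 0 0;125 0 0 0 0;125 0 0 0 0'; python3 - <<'E'
from h import *
plan(622,-15,30,5)
n='side';x=(230,160,350,250);p,d=grab(n)
c=p[x[1]:x[3],x[0]:x[2],::-1].astype(float)*1.6
cv2.imwrite(f'pics/f1{n}.png',cv2.resize(np.clip(c,0,255).astype(np.uint8),(720,540),interpolation=cv2.INTER_CUBIC))
E
```

```text
clock: 25.67
tcp_pos: [620.4, -15.5, 236.6]
orientation: [0.67, 0.742, -0.0, -0.003]
force: [-2.4, 0.2, -1.3]
finger_gap: 0.509
clock: 26.5
tcp_pos: [620.4, -15.4, 236.7]
orientation: [0.67, 0.742, -0.0, -0.003]
force: [0.5, -0.2, -0.2]
finger_gap: 0.511
row [ 0.1  1.8 52. ] turn 0.015 n rows>= 1.2 0.11940992018453644 | yaw now 5.9 grasp now [620.4 -15.4  82. ] q6 -0.22 gap 43.5 F [ 0.5 -0.2 -0.2] t 26.5
```

View pics/f1side.png

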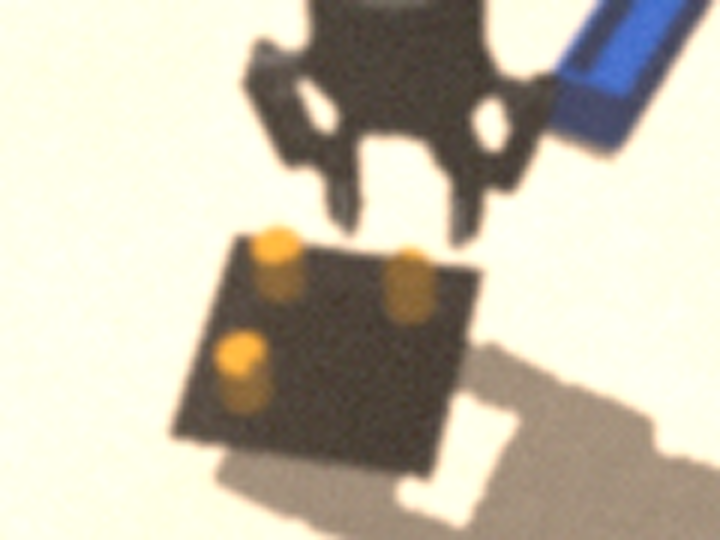

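Jaws centred (348/462) over the weight at 409, and all the neighbours are standing. Descending without closing first.

```bash
python3 -m handwheel '125 0 1 15 0;125 0 1 30 0;125 0 1 42 0;125 0 1 50 0;125 0 1 53 0;125 0 1 53 0;125 0 1 53 0;125 0 1 53 0;125 0 1 53 0;125 0 1 53 0'; python3 -c "
from h import *
plan(622,-15,30,5)"
```

```text
clock: 27.38
tcp_pos: [621.5, -15.2, 184.5]
orientation: [0.67, 0.742, 0.0, -0.002]
force: [-0.1, 0.5, 0.8]
finger_gap: 0.509
row [ 0.1  0.5 -0.2] turn 0.015 n rows>= 0.0 0.11933053938635046 | yaw now 5.9 grasp now [621.5 -15.2  29.8] q6 -0.22 gap 43.3 F [-0.1  0.5  0.8] t 27.3833
```

```bash
python3 -m handwheel '255 0 0 0 0;255 0 0 0 0;255 0 0 0 0;255 0 0 0 0;255 0 0 0 0;255 0 0 0 0;255 0 0 0 0;255 0 0 0 0;255 0 0 0 0;255 0 0 0 0' 40; python3 -c "
from h import *
plan(622,-15,30,5)"
```

```text
clock: 28.22
tcp_pos: [621.9, -15.2, 185.3]
orientation: [0.67, 0.742, 0.001, -0.002]
force: [-0.7, 0.5, 5.8]
finger_gap: 0.265
row [0.2 0.2 0.6] turn 0.015 n rows>= 0.0 0.11917442004239315 | yaw now 5.9 grasp now [621.9 -15.2  30.6] q6 -0.22 gap 22.5 F [-0.7  0.5  5.8] t 28.2167
```

```bash
python3 -m handwheel '255 0 0 -8 0;255 0 0 -30 0;255 0 0 -65 0;255 0 0 -105 0;255 0 0 -145 0;255 0 0 -170 0;255 0 0 -175 0;255 0 0 -175 0;255 0 0 -175 0;255 0 0 -175 0' 40; python3 - <<'E'
from h import *
a=np.radians(9.6);ex=np.array([np.cos(a),np.sin(a)]);ey=np.array([-np.sin(a),np.cos(a)])
P=np.array([508.5,247])+55*ex+.5*ey;print(P)
plan(P[0],P[1],195,9.6)
E
```

```text
clock: 29.05
tcp_pos: [621.3, -15.7, 357.0]
orientation: [0.67, 0.742, -0.001, -0.004]
force: [0.4, -0.3, -1.3]
finger_gap: 0.268
[562.64639767 256.66527909]
row [276.9 -30.5   8.7] turn -0.065 n rows>= 6.7 0.5233316601442052 | yaw now 5.9 grasp now [621.3 -15.7 202.3] q6 -0.22 gap 22.8 F [ 0.4 -0.3 -1.3] t 29.05
```

```bash
python3 -m handwheel '255 40 -4 0 -0.06;255 80 -9 0 -0.06;255 120 -13 0 -0.06;255 160 -18 0 -0.06;255 200 -22 0 -0.06;255 240 -26 0 -0.06;255 268 -30 0 -0.06;255 277 -30.5 0 -0.06;255 277 -30.5 0 -0.06;255 277 -30.5 0 -0.06' 40; python3 - <<'E'
from h import *
plan(562.6,256.7,106,9.6)
n='side';p,d=grab(n);x=(230,200,390,320)
c=p[x[1]:x[3],x[0]:x[2],::-1].astype(float)*1.6
cv2.imwrite(f'pics/f2{n}.png',cv2.resize(np.clip(c,0,255).astype(np.uint8),(720,540),interpolation=cv2.INTER_CUBIC))
E
```

```text
clock: 29.88
tcp_pos: [562.5, 256.5, 356.3]
orientation: [0.647, 0.762, -0.002, -0.004]
force: [0.4, -0.4, -1.1]
finger_gap: 0.265
row [-0.2  1.  95.6] turn -0.005 n rows>= 2.3 0.03630771851859488 | yaw now 9.3 grasp now [562.5 256.5 201.6] q6 0.18 gap 22.6 F [ 0.4 -0.4 -1.1] t 29.8833
```

View pics/f2side.png

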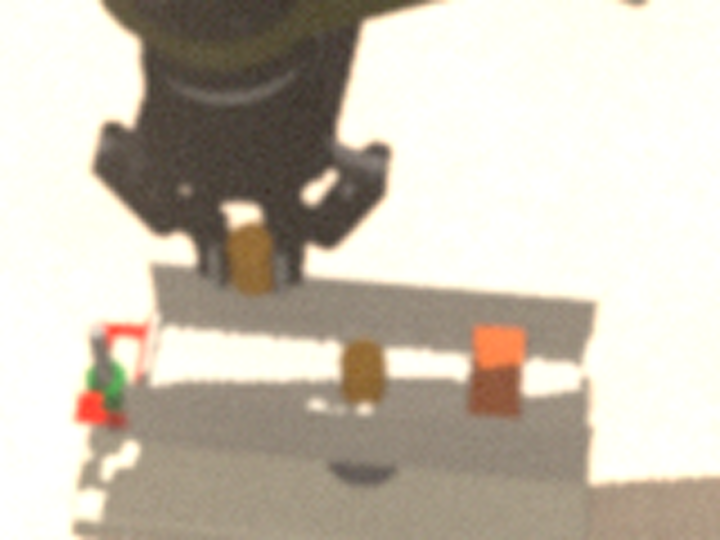

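Weight 2 is held upright above the pan's +x half, clear of weight 1, the bar and the post. Lowering.

```bash
python3 -m handwheel '255 0 1 20 0;255 0 1 40 0;255 0 1 58 0;255 0 1 72 0;255 0 1 82 0;255 0 1 88 0;255 0 1 91 0;255 0 1 92 0;255 0 1 92 0;255 0 1 92 0' 40;python3 - <<'E'
from h import *
plan(562.6,256.7,94,9.6)
n='side';p,d=grab(n);x=(230,200,390,320)
c=p[x[1]:x[3],x[0]:x[2],::-1].astype(float)*1.6
cv2.imwrite(f'pics/f3{n}.png',cv2.resize(np.clip(c,0,255).astype(np.uint8),(720,540),interpolation=cv2.INTER_CUBIC))
E
```

```text
clock: 30.77
tcp_pos: [563.4, 256.4, 265.9]
orientation: [0.648, 0.762, -0.001, -0.004]
force: [-0.3, -0.8, -0.6]
finger_gap: 0.261
row [ 0.4 -0.6 17.2] turn -0.006 n rows>= 0.4 0.046180461090086854 | yaw now 9.3 grasp now [563.4 256.4 111.2] q6 0.18 gap 22.2 F [-0.3 -0.8 -0.6] t 30.7667
```

View pics/f3side.png

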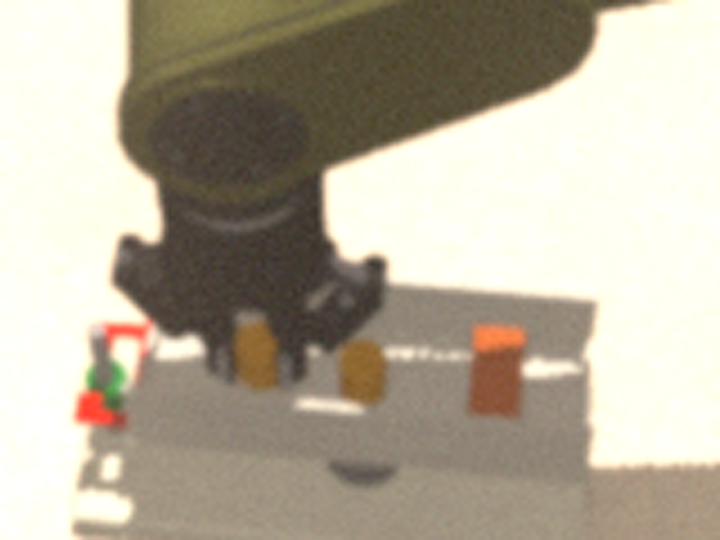

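```bash
python3 -m handwheel '255 0 0 2 0;255 0 0 4 0;255 0 0 6 0;255 0 0 8 0;255 0 0 10 0;255 0 0 12 0;255 0 0 14 0;255 0 0 16 0;255 0 0 17 0;255 0 0 17 0' 40;python3 -m handwheel '190 0 0 0 0;175 0 0 0 0;160 0 0 0 0;150 0 0 0 0;145 0 0 0 0;145 0 0 0 0;145 0 0 0 0;145 0 0 -20 0;145 0 0 -50 0;145 0 0 -90 0';python3 -m handwheel '145 0 0 -40 0;145 0 0 -80 0;145 -40 0 -90 0;145 -80 0 -90 0;145 -120 0 -90 0;145 -150 0 -90 0;145 -150 0 -90 0;145 -150 0 -90 0;145 -150 0 -90 0;145 -150 0 -90 0';python3 - <<'E'
from h import *
P=[];D=[]
for i in range(10):
    p,d=vision.grab_frame('side');P.append(np.array(p,float));D.append(np.array(d,float))
p=np.mean(P,0);d=np.median(np.array(D),0);cv2.imwrite('pics/g1.png',p[...,::-1])
c=p[200:320,230:390,::-1]*1.6;cv2.imwrite('pics/g1c.png',cv2.resize(np.clip(c,0,255).astype(np.uint8),(720,540),interpolation=cv2.INTER_CUBIC))
C=cloud('side',d);a=np.radians(9.6);A=(C[...,:2]-[508.5,247])@[np.cos(a),np.sin(a)];B=(C[...,:2]-[508.5,247])@[-np.sin(a),np.cos(a)];Z=C[...,2]
m=(abs(Z-67)<8)&(B>-25)&(B<10)&(A>75)&(A<100);print('floor',np.median(Z[m]),m.sum())
r=(p[...,0]>1.6*p[...,1])&(p[...,0]>90)&(A>125)&(A<160);print('prong top z',np.percentile(Z[r],[5,25,50,75,95]))
g=(p[...,1]-np.maximum(p[...,0],p[...,2])>15)&(A>110)&(A<160);print('green z',np.percentile(Z[g],[2,25,50,75,98]),g.sum())
h=cv2.cvtColor(p.astype(np.uint8),cv2.COLOR_RGB2HSV)
b=((h[...,0]<14)|(h[...,0]>172))&(h[...,1]>90)&(A<-40)&(A>-95)&(abs(B)<45);print('bar A,B,Z',*[np.percentile(q[b],[2,50,98]).round(1) for q in(A,B,Z)])
w=((h[...,0]>8)&(h[...,0]<28)&(h[...,1]>140)&(A>-30)&(A<90)&(abs(B)<36));k,l,st,ce=cv2.connectedComponentsWithStats(w.astype(np.uint8))
for i in range(1,k):
    if st[i,4]>8: q=l==i;print('w',*[np.percentile(v[q],[3,50,97]).round(1) for v in(A,B,Z)])
print(telemetry.get_state()['clock'],telemetry.get_state()['tcp_pos'])
E
```

```text
clock: 31.65
tcp_pos: [563.2, 256.4, 248.6]
orientation: [0.648, 0.762, -0.001, -0.004]
force: [0.4, 0.6, 0.4]
finger_gap: 0.266
clock: 32.48
tcp_pos: [562.7, 255.8, 335.7]
orientation: [0.648, 0.762, -0.005, -0.006]
force: [-0.0, 0.2, -0.6]
finger_gap: 0.431
clock: 33.32
tcp_pos: [588.0, 108.6, 425.2]
orientation: [0.647, 0.762, -0.005, -0.006]
force: [-0.8, -0.3, -0.3]
finger_gap: 0.431
floor 67.37525440293264 138
prong top z [20.5262558  62.89552298 63.95534356 64.7045038  82.46074144]
green z [71.52747298 72.40230929 72.76222164 73.10542338 83.30861295] 33
bar A,B,Z [-78.4 -65.3 -52.8] [-27.   -3.6  21.2] [67.3 93.3 94.6]
w [43.9 53.6 63.9] [-10.3   2.    9.6] [81.3 97.  98.5]
w [-7.6  1.4 11.3] [-7.5  4.1 11.5] [83.2 97.  98.4]
33.8167 [588.17322693 107.88659431 425.32666282][ WARN:0@10.751] global loadsave.cpp:1063 imwrite_ Unsupported depth image for selected encoder is fallbacked to CV_8U.
```

View pics/g1c.png

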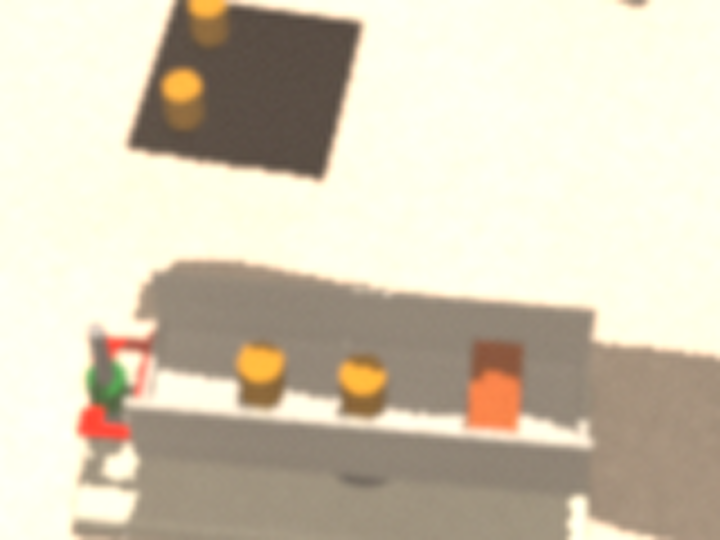

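View pics/g1.png

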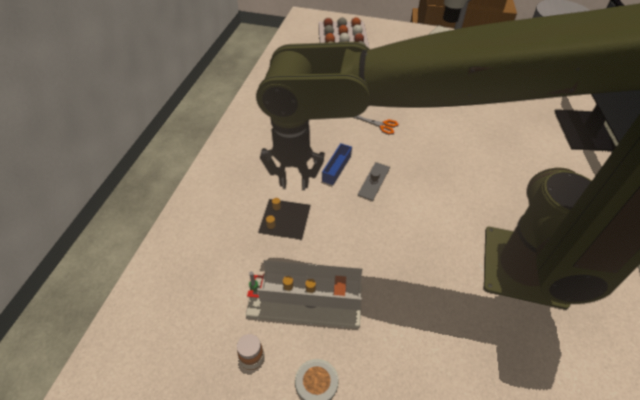

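The pan holds the bar and two upright weights. The floor is at 67.4 mm, so the pointer is at ≈62.4, about mid-band. The lid is flat, two weights remain on the tray, and the jar, dish and scissors are where they started. The gripper is clear, so I'm handing in.

```bash
python3 -c "
from plant import order
print(order.sign_off())"
```

```text
the job is handed in; nothing more can be done
None
```

The job is done and handed in at about 34 s. The lid lies flat on the bench, knob up. The bar was put down on the bench, retaken by its long faces and laid crosswise in the pan. Two brass weights then went in, one at a time.

**Pointer and band:** the last check put the pan floor at 67.4 mm, so the pointer is at about 62.4 mm. The green measured about 53–73 mm, from its top face at about 73 and its given 20 mm height. After the first weight the pointer was still about 3 mm above the green, so a second was needed.

**Pan and surroundings:** the bar is flat (top at about 93–94 mm) and both weights are upright. The other two weights still stand on their tray. The jar, dish and scissors look unmoved in the last picture, and the gripper was well clear of everything.

**What disagreed:**
- The two cameras differed by about 4 mm sideways, so I relied on actual grips and on comparisons within one picture.
- When I gripped the first weight, the tool ended about 9 mm higher than commanded, and I did not find out why. I checked that the weight was held upright and set it down with the height corrected.

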